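Change over the packs on the battery charger

ROBOT

A 6-joint arm with a two-finger parallel gripper is mounted at the origin on the work surface. World frame = base frame: x ahead of the robot, y to its left, z up, the work surface at z = 0. Lengths are in mm, angles in rad, forces in N, time in s.
With the tool pointing down it reaches from about 350 to 975 mm from the base axis. Payload 7.1 kg.
Tool frame: the origin (TCP) lies at the very end of the fingers, on their centre line; the grasp point (between the pads) lies 19 mm behind it (ctrl.grip_point_offset is the distance from the TCP to the grasp point, in mm); x points along the fingers, y is the direction in which the jaws open and shut, and the axes are right-handed (so a half turn about x gives the same grasp; the last joint's range is limited). The gripper opens to 88 mm and grips with 3 to 60 N. Pads are 20 mm wide; open, the fingers measure 115 mm over their backs; the gripper's body (75 mm by 178 mm) begins 61 mm behind the grasp point.
Start: joints at [1.273, 0.423, 1.63, -0, 1.089, -0.019], TCP at [171.97, 600.859, 222.675] pointing down, gripper open.
Joint ranges: [-3, 3], [-0.9, 2.11], [0.09, 2.58], [-1.31, 4.45], [0.11, 2.69], [-2.54, 2.54]. Speed limits (rad/s): [2.39, 2.39, 3.01, 3.14, 3.14, 3.14].

INTERFACE

Orientations are given as a rotation vector (axis times angle).
In Python, from workcell import ctrl, vision, workorder gives the robot as it stands.
- The arm moves only by the shell command python3 -m crank 'ROWS'. ROWS is JSON, a list of rows, each a list of 3 entries, a list of its own where there are three numbers: the shift along the tool's x, y, z in m, then the turn, a rotation vector about the tool's x, y, z in rad, then the finger opening in m, from 0 to 0.0878. In form: [[[dx, dy, dz], [wx, wy, wz], jaw], ...]. A call has exactly 8 rows; each row shifts and turns the commanded pose from where the row before left it, along the tool's axes as they then stand; what a row does not reach is not made up. A row lasts 1/12 s, in which the tool goes at most 41.7 mm and 7.16 degrees, less where a joint would pass 70% of its speed; a pose out of reach is approached as far as the arm can. A call with a gripper value outside its range is refused whole. The fingers move at their own pace and stop on an object; the grip force is fixed at half the most. Time passes only in rows, so rows that do not move let the fingers close, or fill a call up. It gives the time, the measured TCP pose, the force and the opening at its end, in the units of the state.
- ctrl.get_obs(): the state, without advancing time (a new reading comes with each control period).
- vision.get_image(name): name is "scene" or "side" or "wrist"; returns a dict with "img" (480x640x3 uint8, blue, green, red), "mtx" (3x3 intrinsics, pixels), "rvec" (rotation vector, rad) and "tvec" (3), from world to camera coordinates, as OpenCV has them; the wrist camera has in their place "hand_eye" (4x4, takes a point from camera to tool coordinates, whose origin is the TCP and whose axes are the tool frame's). Camera axes: x right, y down, z forward; pixel columns grow to the right and rows downward; lengths in mm; the calibration is good to about 2 mm. A picture is of the moment at which its call begins: read the wrist's pose just before it. There is no depth.
- workorder.close_job(): hands the job in, once; it reports no verdict.
The state is a dict: "t": time; "qpos": joint angles; "qvel": joint speeds; "joint_torque": joint torques, N m; "ee_pos": TCP position; "orientation": TCP orientation; "ft_force": force on the tool from outside, world axes, zero at the start; "moment": the same for the moment, N m; "width": finger opening in mm.
Only numpy, scipy, OpenCV 4.12 (cv2) and the standard library are available. Lean on these libraries where they do the work, as an engineer would, in place of code of your own. Each camera call takes 0.05 s, during which the arm holds its last target.

TASK

Change over the battery charger: switch it off first, then lift the red knob out of its notch and set the bar back in the white loading notch. Put the charged yellow packs into the open blue case, lay every green pack from the mat flat in a lane of its own with its brass contacts towards the contact strip, and only then bring the bar up to the green notch, so that it pushes the packs against the strip and the knob drops in. Last of all switch the charger on; leave the other things on the bench alone.

Things in the scene. Friction and masses are not known exactly. Their poses are not given: they have to be found in the camera images.
- charger: Bench battery charger, fixed: grey tray (172 mm long) with four lanes on the robot's side, white console (74 mm deep, 288 wide, top 55 mm above the bench) beyond. Origin on the bench under the middle of the contact strip's face (black with brass blades: the console face at the lanes' ends). x runs along the lanes towards the console (away from the robot), y across them to the knob side, z up.
- contact_bar (a joint): Aluminium bar across the lanes, 24 to 38 mm above the bench. Value in m, growing away from the contact strip (charger -x): 0 yellow notch (start), 0.018 green, 0.036 blue, 0.090 white (loading). Its face stands 48, 66, 84, 138 mm from the strip there. It slides easily (1 N plus the packs it pushes along their lanes), but only with its knob lifted.
- bar_knob (a joint): Lift of the bar's knob in m: 0 with its 6 mm cross pin down in a notch, 0.008 with the pin riding on the rail's top, 0.012 at the upper stop. A spring pulls it down (3 to 5 N). Lift it 9 mm or more to clear a notch; let go within 4 mm of a notch's centre it drops in by itself.
- knob_grip (a point): Middle of the red knob's grip: upright cylinder 20 mm across, 27 mm tall, under a flange 25 mm across and 3 mm thick. Knob down, this point is 81 mm and the top 94 mm above the bench. It stands on a black saddle of the bar (22 x 22 mm, top 61 mm above the bench) that rides over the rail.
- notch_green (a point): Top of the green-tab notch: the knob's axis stands here in plan when the bar is set for these packs. Notches (8 mm deep, 8 wide, mouths flared to 15) are cut in an aluminium rail 10 mm wide, top 46 mm above the bench, at charger y = 118 mm; x = -55 yellow, -73 green, -91 blue, -145 mm white. Tabs of those colours lie beside them on a ledge at y = 138 mm.
- notch_white (a point): Top of the white-tab notch, the loading position, in the middle of the rail's top, 46 mm above the bench. Between the blue and the white notch the rail's top is plain.
- power_switch (a joint): Angle of the charger's steel toggle bat, rad: 0 = ON, leaning to charger -y, to the green dot (start); 0.8 = OFF, leaning to +y, to the white dot. A spring throws it to the nearer side of its centre (0.4); pushing it over takes about 3 N at the tip.
- switch_tip (a point): Centre of the bat's ball tip (10 mm across; bat 7 mm thick). The pivot is at charger x = 40, y = -95 mm, 52 mm above the bench, 3 mm below the console's top. The tip is 34 mm from it, about 83 mm above the bench, and swings 13 mm to either side along charger y.
- lane1 (a point): Loading spot of lane 1, nearest the knob (charger x = -69, y = 78 mm): on the lane floor, 14 mm above the bench, midway between strip and bar when the bar is in the white notch. Lanes are 46 mm wide between white round-topped ribs 6 mm wide and 8 mm high; lanes 2, 3, 4 follow at y = 26, -26, -78 mm.
- ready_case: Open blue case with aluminium edges, fixed on the bench, 200 x 156 mm outside, 8 mm walls, rim 42 mm above the bench, grey foam floor 8 mm above the bench. Origin under its centre; x along the 200 mm side.
- charged1: Charged pack: black with a yellow band, 46 x 40 x 30 mm, about 0.11 kg. Starts in lane 2 (charger y = 26 mm) between strip and bar, its top 44 mm above the bench; may be absent. Origin at the centre of its underside; x along the 46 mm length towards its brass contacts, y across the 40 mm, z up.
- charged2: As charged1, but starts in lane 4 (charger y = -78 mm); may be absent. Beside lane 4, at charger y = -118 mm, runs the bar's low guide rod (top 23 mm above the bench, end posts 26 mm).
- pack1: Returned pack, on the blue foam mat (4 mm thick): black with a green band, 64 x 40 x 24 mm, 0.09 to 0.18 kg; may be absent. Origin at the centre of its underside; x along the 64 mm length towards the end with the two brass contacts, z up.
- pack2: Returned pack, on the blue foam mat (4 mm thick): black with a green band, 64 x 40 x 24 mm, 0.09 to 0.18 kg; may be absent. Origin at the centre of its underside; x along the 64 mm length towards the end with the two brass contacts, z up.
- pack3: Returned pack, on the blue foam mat (4 mm thick): black with a green band, 64 x 40 x 24 mm, 0.09 to 0.18 kg; may be absent. Origin at the centre of its underside; x along the 64 mm length towards the end with the two brass contacts, z up.
- pack4: Returned pack, on the blue foam mat (4 mm thick): black with a green band, 64 x 40 x 24 mm, 0.09 to 0.18 kg; may be absent. Origin at the centre of its underside; x along the 64 mm length towards the end with the two brass contacts, z up.
- pack1_contacts (a point): Middle of pack1's contact end face, 32 mm from its centre along its x, 12 mm above its underside.
- pack2_contacts (a point): Middle of pack2's contact end face, 32 mm from its centre along its x, 12 mm above its underside.
- pack3_contacts (a point): Middle of pack3's contact end face, 32 mm from its centre along its x, 12 mm above its underside.
- pack4_contacts (a point): Middle of pack4's contact end face, 32 mm from its centre along its x, 12 mm above its underside.
- tape_roll: Bystander: roll of blue tape lying flat, 96 mm across, 25 mm high.
- screwdriver: Bystander: screwdriver lying on the bench.
- screw_jar: Bystander: small clear jar with a grey lid, 52 mm across, 65 mm high.
Things that resemble listed ones, but are neither listed nor needed, are in the scene too. What is shaped like the pack4 but turquoise is not meant.

How it is judged:
By the outcome, as a careful person would: the job done as asked, in the order asked, and still so for the second after the job is handed in, with the robot touching nothing.
Of pack1, pack2, pack3, pack4 only 2 to 4 are there at a start; the rules pass over those that are not, and their reading is None.
Of charged1, charged2 only 1 to 2 are there at a start; the rules pass over those that are not, and their reading is None.
At some moment in a run one of pack1, pack2, pack3, pack4 may be knocked a few centimetres aside while the robot is not near it.
Once in a run the grip may slacken for a moment while it holds something.
It also fails if it takes over 210 s, if anything falls off the work surface, if the arm or the gripper's body presses on something with over 40 N, if the wrist force passes 120 N, or if a joint passes its speed limit or range.

## Working session

There is one attempt and no reset: what is moved stays moved. The work goes in short steps, Python scripts to look and compute and a shell command to move; the robot and the scene stay as the last step left them, time stands still between calls to the robot, and variables do not carry over. Pictures are saved under pics/ and viewed, and the job is handed in when it is done.

```bash
ls -la; mkdir -p pics; cat > h.py <<'E'
import numpy as np, cv2
from workcell import ctrl, vision, workorder
R=lambda v: cv2.Rodrigues(np.array(v,float))[0]
def cam(name):
    o=ctrl.get_obs(); d=vision.get_image(name)
    K=np.array(d["mtx"],float)
    if name=="wrist":
        T=np.eye(4);T[:3,:3]=R(o["orientation"]);T[:3,3]=o["ee_pos"]
        M=T@np.array(d["hand_eye"]); Rw=M[:3,:3].T; t=-Rw@M[:3,3]
    else:
        Rw=R(np.ravel(d["rvec"])); t=np.ravel(d["tvec"])
    return d["img"],K,Rw,t
def ray(c,u,v):
    _,K,Rw,t=c
    return -Rw.T@t, Rw.T@np.linalg.inv(K)@np.array([u,v,1.0])
def onz(c,u,v,z):
    o,d=ray(c,u,v); return o+d*(z-o[2])/d[2]
def proj(c,P):
    _,K,Rw,t=c
    q=K@(Rw@np.array(P,float)+t); return q[:2]/q[2]
E
python3 - <<'E'
from h import *
o=ctrl.get_obs()
for k,v in o.items(): print(k,np.round(v,3))
for n in("scene","side","wrist"):
    c=cam(n); cv2.imwrite(f"pics/{n}0.png",c[0])
    print(n,c[1].round(1).tolist(),(-c[2].T@c[3]).round(0))
E
```

```text
total 12
drwxr-xr-x  3 agent agent 4096 Dec  7 16:17 .
drwxr-xr-x 23 root  root  4096 Dec  7 16:17 ..
drwxr-xr-x  2 agent agent 4096 Dec  7 16:17 pics
t 0.0
qpos [ 1.273  0.424  1.631 -0.     1.089 -0.019]
qvel [-0.001  0.002 -0.    -0.001 -0.    -0.   ]
joint_torque [-3.0000e-03 -5.4461e+01 -2.7367e+01  6.4000e-02  2.3000e-02 -0.0000e+00]
ee_pos [171.824 600.363 221.936]
orientation [ 0.218  1.56  -0.22 ]
ft_force [-0.173  0.059 -0.22 ]
moment [-0.015  0.002 -0.041]
width 87.868
scene [[596.7, 0.0, 331.5], [0.0, 596.7, 239.2], [0.0, 0.0, 1.0]] [ 902.  610. 1298.]
side [[476.1, 0.0, 316.8], [0.0, 476.1, 239.3], [0.0, 0.0, 1.0]] [ 361. -742.  943.]
wrist [[388.4, 0.0, 312.7], [0.0, 388.4, 241.8], [0.0, 0.0, 1.0]] [101. 621. 384.]
```

View pics/scene0.png

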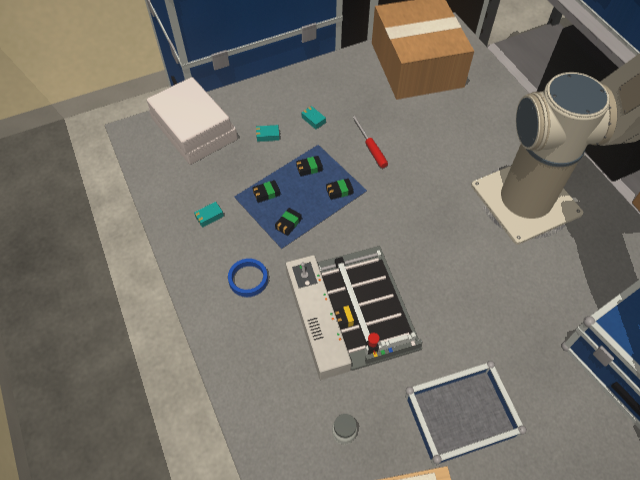

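View pics/side0.png

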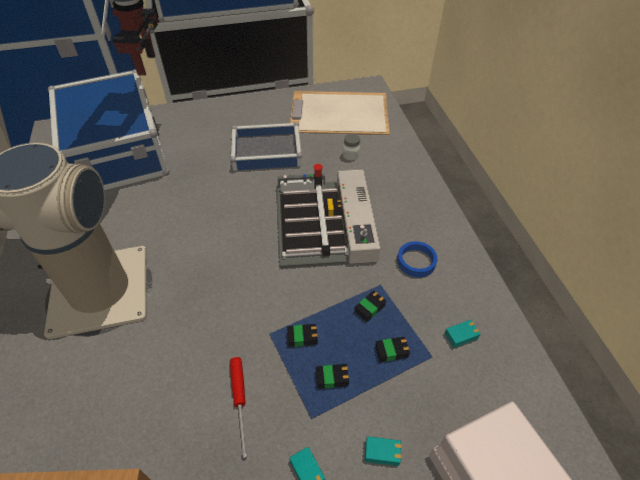

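View pics/wrist0.png

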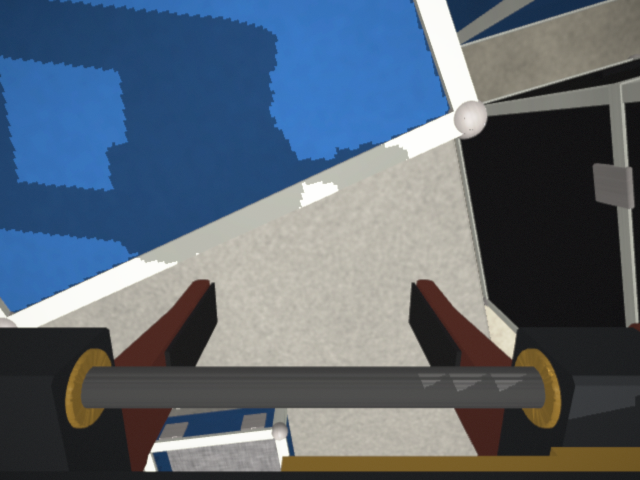

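```bash
python3 - <<'E'
from h import *
c=cam("scene"); s=cam("side")
a=cv2.resize(c[0][240:390,220:450],None,fx=3.4,fy=3.4,interpolation=cv2.INTER_CUBIC); cv2.imwrite("pics/sz1.png",a)
a=cv2.resize(s[0][150:280,260:450],None,fx=4.2,fy=4.2,interpolation=cv2.INTER_CUBIC); cv2.imwrite("pics/dz1.png",a)
for n,u,v,z in(("knob",374,339,94),("sw",304,268,85),("caseTL",412,390,42),("caseTR",490,366,42),("caseBR",521,428,42),("caseBL",437,458,42),("consTL",288,262,55),("consTR",312,256,55),("consBL",322,374,55),("consBR",349,366,55)):
    print(n,onz(c,u,v,z).round(0))
d=cam("wrist"); 
d0=vision.get_image("wrist"); print(np.round(d0["hand_eye"],2))
for u,v,z in((318,165,94),(362,226,85)): print(onz(s,u,v,z).round(0))
E
```

```text
knob [584. 207.  94.]
sw [645. -23.  85.]
caseTL [552. 328.  42.]
caseTR [370. 356.  42.]
caseBR [388. 497.  42.]
caseBL [577. 472.  42.]
consTL [666. -70.  55.]
consTR [607. -60.  55.]
consBL [713. 216.  55.]
consBR [652. 225.  55.]
[[  -0.     -0.27    0.96 -162.18]
 [   1.     -0.      0.      0.51]
 [   0.      0.96    0.27  -73.97]
 [   0.      0.      0.      1.  ]]
[587. 211.  94.]
[642. -20.  85.]
```

View pics/sz1.png

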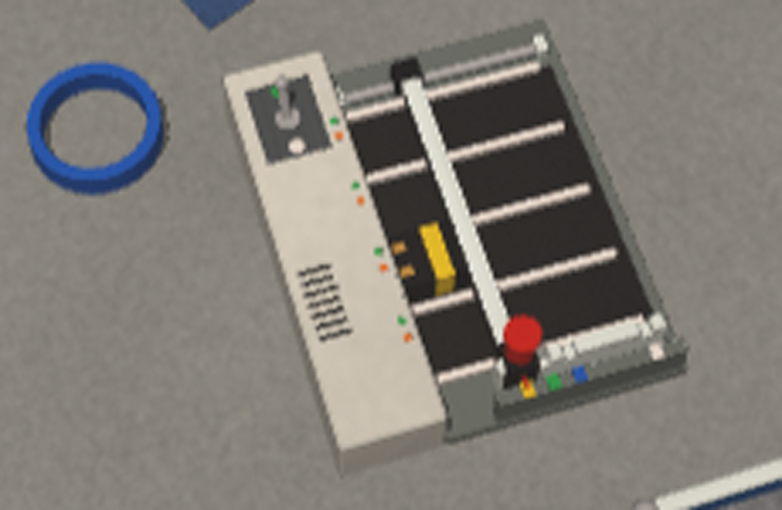

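View pics/dz1.png

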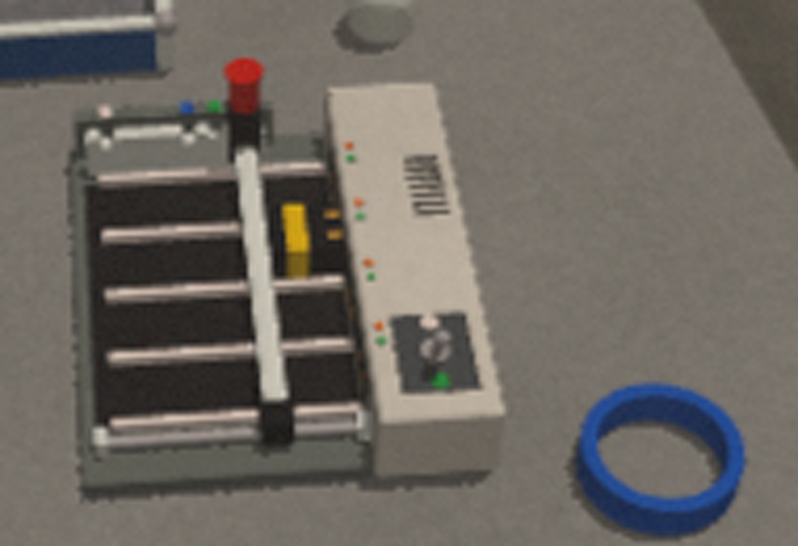

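```bash
cat >> h.py <<'E'
def tgt(yaw_deg):
    # tool x down, tool y (jaw) at world yaw
    a=np.radians(yaw_deg); x=np.array([0,0,-1.]); y=np.array([np.cos(a),np.sin(a),0]); return np.column_stack([x,y,np.cross(x,y)])
def plan(P,yaw):
    o=ctrl.get_obs(); Rc=R(o["orientation"]); Rt=tgt(yaw)
    rv=cv2.Rodrigues(Rc.T@Rt)[0].ravel()
    d=np.array(P)-o["ee_pos"]
    print("t",round(o["t"],2),"pos",np.round(o["ee_pos"],1),"jawyaw",np.degrees(np.arctan2(Rc[1,1],Rc[0,1])).round(2),"w",round(o["width"],1),"F",np.round(o["ft_force"],1))
    print("turn rv",rv.round(3),"| shift cur tool mm",(Rc.T@d).round(1),"| shift target tool mm",(Rt.T@d).round(1), "world",d.round(1))
E
python3 - <<'E'
from h import *
plan([560,70,330],-9.3+90)
plan([560,70,330],-9.3)
print(R(ctrl.get_obs()["orientation"]).round(3))
E
```

```text
t 0.35 pos [171.9 600.8 222.5] jawyaw 74.03 w 87.6 F [-0.4  0.2  0.1]
turn rv [-0.116 -0.     0.   ] | shift cur tool mm [-107.4 -403.5  519.1] | shift target tool mm [-107.5 -461.1  468.7] world [ 388.1 -530.8  107.5]
t 0.35 pos [171.9 600.8 222.5] jawyaw 74.03 w 87.6 F [-0.4  0.2  0.1]
turn rv [1.454 0.    0.   ] | shift cur tool mm [-107.4 -403.5  519.1] | shift target tool mm [-107.5  468.7  461.1] world [ 388.1 -530.8  107.5]
[[-0.     0.275  0.961]
 [-0.     0.961 -0.275]
 [-1.    -0.     0.   ]]
```

```bash
python3 -m crank '[[[-0.03,0,0],[-0.116,0,0],0.0878],[[-0.01,-0.022,0.022],[0,0,0],0.0878],[[-0.01,-0.026,0.026],[0,0,0],0.0878],[[-0.01,-0.026,0.026],[0,0,0],0.0878],[[-0.01,-0.026,0.026],[0,0,0],0.0878],[[-0.01,-0.026,0.026],[0,0,0],0.0878],[[-0.01,-0.026,0.026],[0,0,0],0.0878],[[-0.01,-0.026,0.026],[0,0,0],0.0878]]'; python3 -m crank '[[[0,-0.026,0.026],[0,0,0],0.0878],[[0,-0.026,0.026],[0,0,0],0.0878],[[0,-0.026,0.026],[0,0,0],0.0878],[[0,-0.026,0.026],[0,0,0],0.0878],[[0,-0.026,0.026],[0,0,0],0.0878],[[0,-0.026,0.026],[0,0,0],0.0878],[[0,-0.026,0.026],[0,0,0],0.0878],[[0,-0.026,0.026],[0,0,0],0.0878]]';python3 - <<'E'
from h import *
plan([560,70,330],-9.3+90)
E
```

```text
t: 1.02
ee_pos: [319.4, 394.8, 323.3]
orientation: [0.128, 1.567, -0.127]
ft_force: [1.4, 0.9, 0.1]
width: 87.8
t: 1.68
ee_pos: [491.1, 155.7, 322.9]
orientation: [0.128, 1.567, -0.128]
ft_force: [-0.1, 0.6, -0.2]
width: 87.7
t 1.68 pos [491.1 155.7 322.9] jawyaw 80.66 w 87.7 F [-0.1  0.6 -0.2]
turn rv [-0.001  0.    -0.   ] | shift cur tool mm [ -7.1 -73.4  81.9] | shift target tool mm [ -7.1 -73.4  81.9] world [ 68.9 -85.7   7.1]
```

```bash
python3 -m crank '[[[-0.005,-0.025,0.0],[0,0,0],0.0878],[[-0.005,-0.025,0.0],[0,0,0],0.0878],[[-0.005,-0.025,0.0],[0,0,0],0.0878],[[0,0,0.02],[0,0,0],0.0878],[[0,0,0.02],[0,0,0],0.0878],[[0,0,0],[0,0,0],0.0878],[[0,0,0],[0,0,0],0.0878],[[0,0,0],[0,0,0],0.0878]]'; python3 - <<'E'
from h import *
c=cam("wrist"); cv2.imwrite("pics/w1.png",c[0])
np.savez("w1.npz",img=c[0],K=c[1],Rw=c[2],t=c[3])
E
```

```text
t: 2.35
ee_pos: [516.8, 77.1, 337.3]
orientation: [0.128, 1.568, -0.128]
ft_force: [0.2, 0.1, 0.2]
width: 87.7
```

View pics/w1.png

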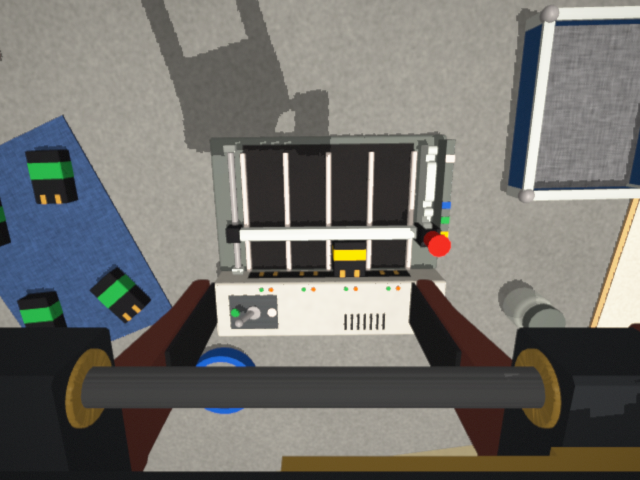

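```bash
python3 - <<'E'
from h import *
z=np.load("w1.npz"); c=(z["img"],z["K"],z["Rw"],z["t"])
a=cv2.resize(c[0][130:340,205:465],None,fx=3,fy=2.85,interpolation=cv2.INTER_CUBIC); cv2.imwrite("pics/w1z.png",a)
hsv=cv2.cvtColor(c[0],cv2.COLOR_BGR2HSV)
def blob(m,name,zz):
    n,l,st,ce=cv2.connectedComponentsWithStats(m.astype(np.uint8))
    for i in range(1,n):
        if st[i,4]>12: print(name,st[i],ce[i].round(1),onz(c,*ce[i],zz).round(1))
H,S,V=hsv[...,0],hsv[...,1],hsv[...,2]
roi=np.zeros(H.shape,bool); roi[130:340,205:465]=1
blob(((H<6)|(H>174))&(S>180)&(V>150)&roi,"red",94)
blob((H>22)&(H<34)&(S>150)&(V>120)&roi,"yel",44)
blob((H>45)&(H<75)&(S>150)&(V>80)&roi,"grn",55)
blob((H>105)&(H<125)&(S>150)&(V>100)&roi,"blue",24)
blob((S<60)&(V>180)&roi,"white",55)
E
```

```text
red [428 235  22  21 365] [438.6 245.2] [582.7 205.7  94. ]
yel [440 231   8   6  26] [444.3 233.1] [585.6 228.1  44. ]
yel [333 249  33  12 370] [349.2 254.8] [594.3 110.6  44. ]
grn [441 217   8   6  44] [444.6 219.7] [566.1 226.2  55. ]
grn [231 309   8   8  52] [234.7 312.4] [642.3 -41.8  55. ]
blue [442 202   9   7  54] [445.7 204.7] [555.7 238.4  24. ]
white [423 146  15  62 545] [430.2 176.5] [513.1 213.6  55. ]
white [409 151   8  60 268] [412.7 180.5] [514.4 193.6  55. ]
white [228 153   9  69 277] [232.2 186.9] [488.2 -10.8  55. ]
white [283 153   7  73 319] [285.9 188.2] [499.7  49.6  55. ]
white [368 152   6  73 313] [370.2 186.6] [513.5 144.9  55. ]
white [240 154   9  72 339] [243.8 189. ] [492.8   1.9  55. ]
white [326 154   5  71 346] [328.  188.9] [508.3  97.   55. ]
white [446 154  10   9  82] [450.4 158.3] [496.6 237.6  55. ]
white [424 209   9  13  86] [428.1 213.7] [555.8 207.7  55. ]
white [ 240  228  175   42 2557] [327.  238.9] [566.7  86.8  55. ]
white [235 243   5  25  93] [236.9 255.3] [569.4 -23.1  55. ]
white [232 269  11   4  33] [237.1 270. ] [587.7 -26.9  55. ]
white [ 215  281  199   56 8279] [322.4 308. ] [654.2  67.5  55. ]
white [434 281  13  14 104] [441.1 285.8] [648.5 216.   55. ]
white [249 307  11  12  79] [254.8 312.3] [646.2 -16.9  55. ]
white [267 308  10   9  63] [271.7 312.2] [649.6   4.   55. ]
white [236 322   5   5  18] [238.2 323.9] [658.7 -40.9  55. ]
```

View pics/w1z.png

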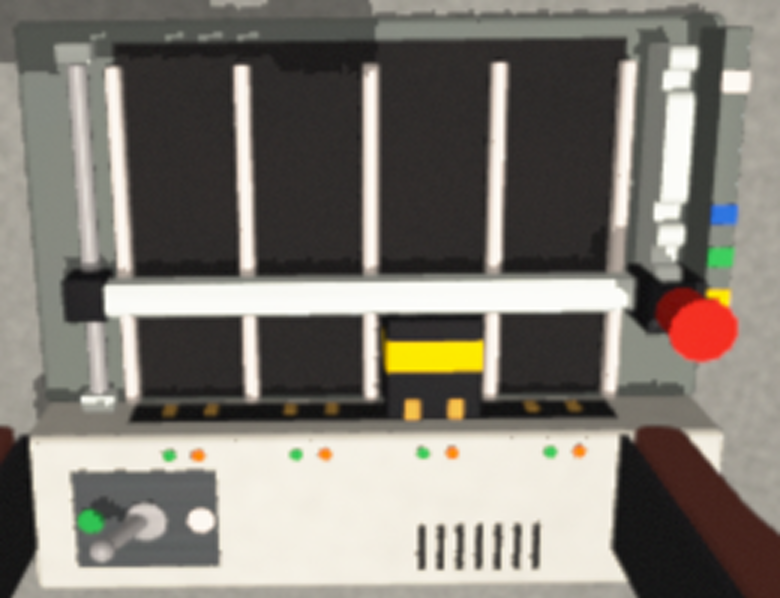

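```bash
python3 - <<'E'
from h import *
from scipy.optimize import least_squares
z=np.load("w1.npz"); c=(z["img"],z["K"],z["Rw"],z["t"])
hsv=cv2.cvtColor(c[0],cv2.COLOR_BGR2HSV);H,S,V=cv2.split(hsv)
m=((S<60)&(V>180)).astype(np.uint8)
# rib points: rows 160..220, near expected u
ribs={104:412.7,52:370.2,0:328,-52:285.9,-104:243.8}
pts=[]
for y,u0 in ribs.items():
    for v in range(162,220,4):
        us=np.where(m[v,int(u0)-5:int(u0)+6])[0]
        if 2<=len(us)<=7: pts.append((y,onz(c,us.mean()+int(u0)-5,v,21.5)))
dots=[((40,-95),(onz(c,234.7,312.4,55)+onz(c,271.7,312.2,55))/2),((-55,118),onz(c,438.6,245.2,94))]
# console front-top edge
def f(p):
    x0,y0,a=p; X=np.array([np.cos(a),np.sin(a)]);Y=np.array([-np.sin(a),np.cos(a)])
    r=[((P[:2]-[x0,y0])@Y-y)/4 for y,P in pts]
    for (cx,cy),P in dots: r+=list(2*(np.array([x0,y0])+cx*X+cy*Y-P[:2]))
    return np.array(r)
s=least_squares(f,[620,80,-.16]); print(s.x, np.degrees(s.x[2])); r=s.fun
for y in ribs: print(y,np.mean([q*4 for q,(yy,_) in zip(r,pts) if yy==y]).round(2))
print(r[-4:]/2)
np.save("chg.npy",s.x)
for w in((40,-95),(-55,118)): print(w)
x0,y0,a=s.x;X=np.array([np.cos(a),np.sin(a)]);Y=np.array([-np.sin(a),np.cos(a)])
for v in (278,281,283):
  for u in(240,330,400):
    P=onz(c,u,v,55)[:2]-[x0,y0]; print(v,u,(P@X).round(1),(P@Y).round(1))
for u,v,zz in((349.2,254.8,44),):
    P=onz(c,u,v,zz)[:2]-[x0,y0]; print((P@X).round(1),(P@Y).round(1))
E
```

```text
[ 6.20100687e+02  8.12039705e+01 -1.47265154e-01] -8.437671811769674
104 0.18
52 0.29
0 0.45
-52 0.7
-104 0.84
[-0.22675785  0.29209393  0.3105873   0.27302631]
(40, -95)
(-55, 118)
278 240 -5.8 -108.8
278 330 -4.1 1.1
278 400 -2.7 86.6
281 240 -1.9 -109.0
281 330 -0.1 1.1
281 400 1.2 86.7
283 240 0.7 -109.2
283 330 2.5 1.1
283 400 3.8 86.9
-29.9 25.3
```

```bash
cat >> h.py <<'E'
import os
def C(x,y,z):
    x0,y0,a=np.load("chg.npy"); return np.array([x0+x*np.cos(a)-y*np.sin(a),y0+x*np.sin(a)+y*np.cos(a),z])
CY=-8.44
E
python3 - <<'E'
from h import *
plan(C(40,-142,110),CY+90)
E
```

```text
t 2.4 pos [516.7  77.2 337.4] jawyaw 80.7 w 87.9 F [ 1.  -0.9 -0.3]
turn rv [-0.015 -0.001  0.   ] | shift cur tool mm [ 227.3 -120.7  143.8] | shift target tool mm [ 227.4 -122.8  141.7] world [ 122.1 -142.3 -227.4]
```

```bash
python3 -m crank '[[[0.02,-0.02,0.02],[-0.015,0,0],0],[[0.023,-0.025,0.02],[0,0,0],0],[[0.025,-0.025,0.025],[0,0,0],0],[[0.025,-0.025,0.025],[0,0,0],0],[[0.025,-0.025,0.025],[0,0,0],0],[[0.03,-0.003,0.027],[0,0,0],0],[[0.04,0,0],[0,0,0],0],[[0.039,0,0],[0,0,0],0]]'; python3 - <<'E'
from h import *
plan(C(40,-142,72),CY+90)
c=cam("wrist"); cv2.imwrite("pics/w2.png",c[0])
E
```

```text
t: 3.07
ee_pos: [638.3, -63.0, 112.5]
orientation: [0.116, 1.566, -0.117]
ft_force: [0.2, -0.7, -1.0]
width: 38.1
t 3.07 pos [638.3 -63.  112.5] jawyaw 81.5 w 38.1 F [ 0.2 -0.7 -1. ]
turn rv [-0.001  0.002 -0.   ] | shift cur tool mm [40.5 -2.   0.8] | shift target tool mm [40.5 -2.   0.9] world [  0.6  -2.1 -40.5]
```

View pics/w2.png

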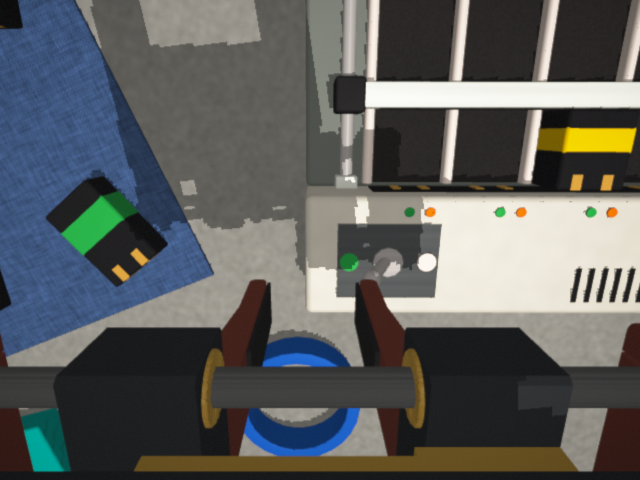

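```bash
python3 -m crank '[[[0,0,0],[0,0,0],0],[[0,0,0],[0,0,0],0],[[0,0,0],[0,0,0],0],[[0,0,0],[0,0,0],0],[[0,0,0],[0,0,0],0],[[0,0,0],[0,0,0],0],[[0.02,-0.002,0],[0,0,0],0],[[0.02,0,0],[0,0,0],0]]'; python3 -m crank '[[[0,0,0],[0,0,0],0],[[0,0.01,0],[0,0,0],0],[[0,0.005,0],[0,0,0],0],[[0,0.005,0],[0,0,0],0],[[0,0.005,0],[0,0,0],0],[[0,0.005,0],[0,0,0],0],[[0,0.005,0],[0,0,0],0],[[0,0.004,0],[0,0,0],0]]'; python3 - <<'E'
from h import *
plan(C(40,-103,72),CY+90)
c=cam("wrist"); cv2.imwrite("pics/w3.png",c[0][100:400])
c=cam("scene"); cv2.imwrite("pics/s3.png",cv2.resize(c[0][240:390,220:450],None,fx=3.4,fy=3.4))
E
```

```text
t: 3.78
ee_pos: [638.7, -65.0, 75.5]
orientation: [0.116, 1.563, -0.116]
ft_force: [0.8, -0.1, -0.4]
width: 0.4
t: 4.45
ee_pos: [642.9, -25.1, 73.8]
orientation: [0.116, 1.567, -0.116]
ft_force: [0.2, 0.0, 0.3]
width: 0.4
t 4.45 pos [642.9 -25.1  73.8] jawyaw 81.54 w 0.4 F [0.2 0.  0.3]
turn rv [-0.     0.    -0.001] | shift cur tool mm [ 1.8 -1.2  1.9] | shift target tool mm [ 1.8 -1.2  1.9] world [ 1.7 -1.4 -1.8]
```

View pics/w3.png

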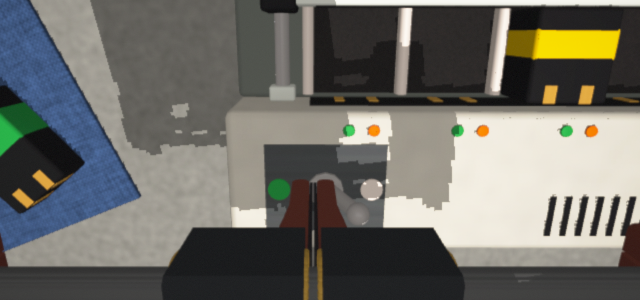

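View pics/s3.png

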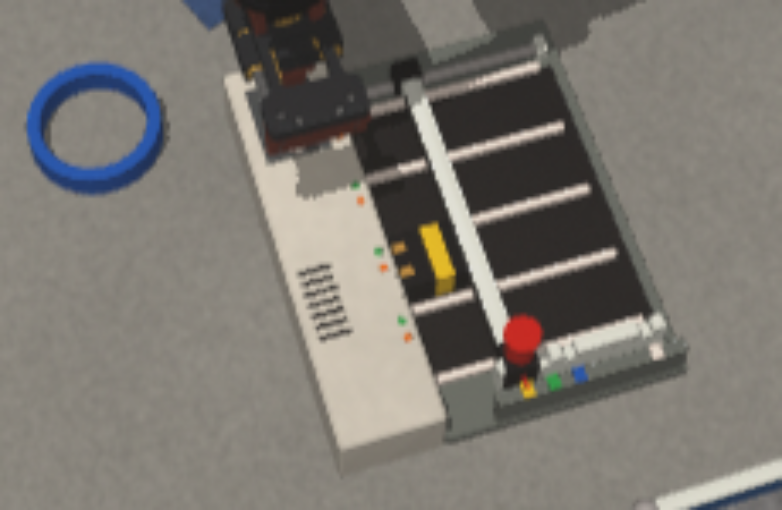

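```bash
python3 -m crank '[[[-0.005,-0.008,0],[0,0,0],0],[[-0.035,0,0],[0,0,0],0.05],[[-0.03,0.02,-0.01],[0,0,0],0.05],[[0,0.035,-0.015],[0,0,0],0.05],[[0,0.035,-0.015],[0,0,0],0.05],[[0,0.035,-0.015],[0,0,0],0.05],[[0,0.035,-0.015],[0,0,0],0.05],[[0,0.03,-0.015],[0,0,0],0.05]]'; python3 - <<'E'
from h import *
plan(C(-55,118,64),CY+90)
c=cam("wrist"); cv2.imwrite("pics/w4.png",c[0])
H,S,V=cv2.split(cv2.cvtColor(c[0],cv2.COLOR_BGR2HSV))
m=(((H<6)|(H>174))&(S>180)&(V>150)).astype(np.uint8)
n,l,st,ce=cv2.connectedComponentsWithStats(m)
for i in range(1,n):
    if st[i,4]>60: print(st[i],ce[i].round(1),onz(c,*ce[i],94).round(1))
print(C(-55,118,94))
E
```

```text
t: 5.22
ee_pos: [585.0, 167.7, 144.0]
orientation: [0.117, 1.567, -0.116]
ft_force: [-0.2, -0.2, -0.3]
width: 43.7
t 5.22 pos [585.  167.7 144. ] jawyaw 81.51 w 43.7 F [-0.2 -0.2 -0.3]
turn rv [-0.001  0.001 -0.   ] | shift cur tool mm [80.1 37.5 -7.7] | shift target tool mm [80.  37.6 -7.6] world [ -2.   38.3 -80. ]
[ 357  233   42   40 1290] [377.6 252.7] [583.2 206.2  94. ]
[583.01054876 205.99708595  94.        ]
```

View pics/w4.png

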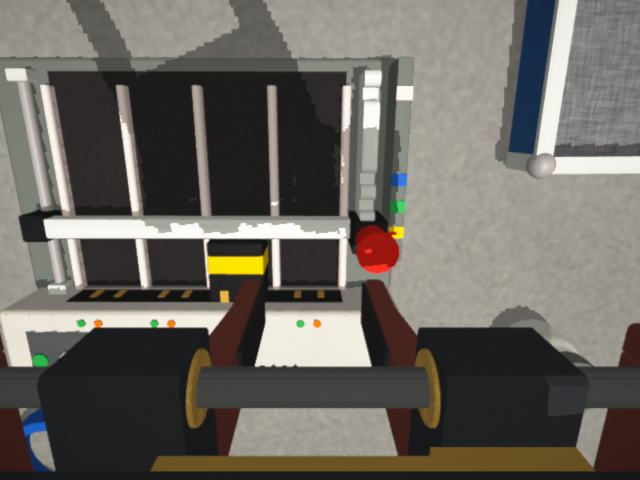

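```bash
python3 -m crank '[[[0,0.019,-0.004],[0,0,0],0.05],[[0,0.0185,-0.0036],[0,0,0],0.05],[[0.01,0,0],[0,0,0],0.05],[[0.025,0,0],[0,0,0],0.05],[[0.025,0,0],[0,0,0],0.05],[[0.02,0,0],[0,0,0],0.05],[[0,0,0],[0,0,0],0.05],[[0,0,0],[0,0,0],0.05]]'; python3 - <<'E'
from h import *
plan(C(-55,118,64),CY+90)
c=cam("wrist"); cv2.imwrite("pics/w5.png",c[0])
E
```

```text
t: 5.93
ee_pos: [582.7, 203.2, 62.4]
orientation: [0.116, 1.57, -0.118]
ft_force: [0.3, -0.1, 1.0]
width: 49.7
t 5.93 pos [582.7 203.2  62.4] jawyaw 81.49 w 49.7 F [ 0.3 -0.1  1. ]
turn rv [-0.001 -0.003  0.002] | shift cur tool mm [-1.6  2.8 -0.1] | shift target tool mm [-1.6  2.8 -0.1] world [0.4 2.8 1.6]
```

View pics/w5.png

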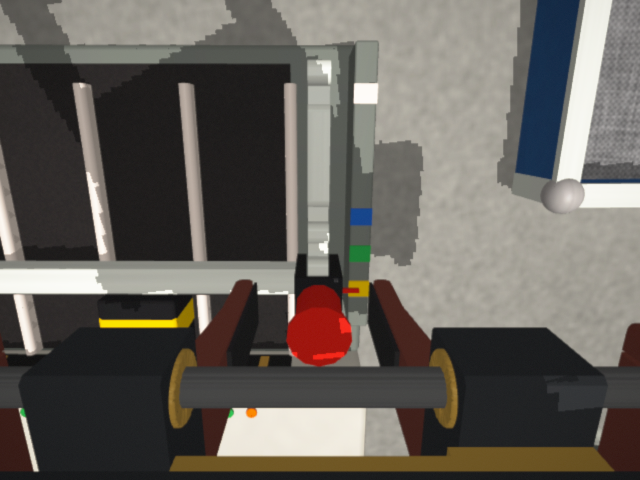

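```bash
python3 -m crank '[[[-0.0015,0.0025,0],[0,0,0],0.05],[[0,0,0],[0,0,0],0.01],[[0,0,0],[0,0,0],0.01],[[0,0,0],[0,0,0],0.01],[[0,0,0],[0,0,0],0.01],[[0,0,0],[0,0,0],0.01],[[0,0,0],[0,0,0],0.01],[[0,0,0],[0,0,0],0.01]]'; python3 - <<'E'
from h import *
plan(C(-55,118,64),CY+90)
E
```

```text
t: 6.65
ee_pos: [583.7, 205.9, 65.6]
orientation: [0.114, 1.568, -0.117]
ft_force: [-1.0, -7.2, 5.4]
width: 23.4
t 6.65 pos [583.7 205.9  65.6] jawyaw 81.56 w 23.4 F [-1.  -7.2  5.4]
turn rv [ 0.    -0.     0.002] | shift cur tool mm [ 1.6 -0.  -0.7] | shift target tool mm [ 1.6 -0.  -0.7] world [-0.7  0.1 -1.6]
```

```bash
python3 -m crank '[[[0,0,0],[0,0,0],0.01],[[0,0,0],[0,0,0],0.01],[[0,0,0],[0,0,0],0.01],[[0,0,0],[0,0,0],0.01],[[-0.004,0,0],[0,0,0],0.01],[[-0.004,0,0],[0,0,0],0.01],[[-0.0025,0,0],[0,0,0],0.01],[[0,0,0],[0,0,0],0.01]]'; python3 - <<'E'
from h import *
plan(C(-145,118,74),CY+90)
c=cam("wrist"); cv2.imwrite("pics/w6.png",c[0])
E
```

```text
t: 7.32
ee_pos: [582.8, 205.9, 75.2]
orientation: [0.114, 1.57, -0.117]
ft_force: [1.2, -5.6, -4.0]
width: 22.9
t 7.32 pos [582.8 205.9  75.2] jawyaw 81.55 w 22.9 F [ 1.2 -5.6 -4. ]
turn rv [-0.    -0.002  0.002] | shift cur tool mm [  1.4   0.1 -89.8] | shift target tool mm [  1.2   0.1 -89.8] world [-88.9  13.3  -1.2]
```

View pics/w6.png

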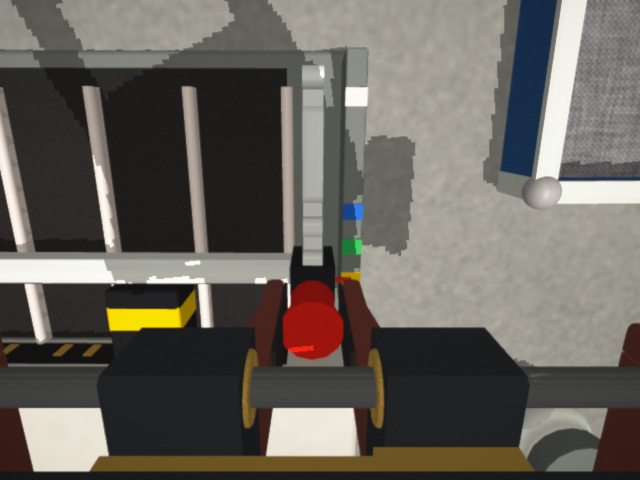

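```bash
python3 -m crank '[[[0,0,-0.008],[0,0,0],0.01],[[0,0,-0.015],[0,0,0],0.01],[[0,0,-0.015],[0,0,0],0.01],[[0,0,-0.015],[0,0,0],0.01],[[0,0,-0.015],[0,0,0],0.01],[[0,0,-0.014],[0,0,0],0.01],[[0,0,-0.008],[0,0,0],0.01],[[0,0,0],[0,0,0],0.01]]'; python3 - <<'E'
from h import *
plan(C(-145,118,74),CY+90)
c=cam("wrist"); cv2.imwrite("pics/w7.png",c[0])
E
```

```text
t: 8.03
ee_pos: [492.1, 219.7, 74.9]
orientation: [0.114, 1.571, -0.117]
ft_force: [-2.1, -5.8, -3.4]
width: 22.7
t 8.03 pos [492.1 219.7  74.9] jawyaw 81.58 w 22.7 F [-2.1 -5.8 -3.4]
turn rv [ 0.    -0.003  0.002] | shift cur tool mm [ 0.9 -0.2  2. ] | shift target tool mm [ 0.9 -0.2  2. ] world [ 1.9 -0.5 -0.9]
```

View pics/w7.png

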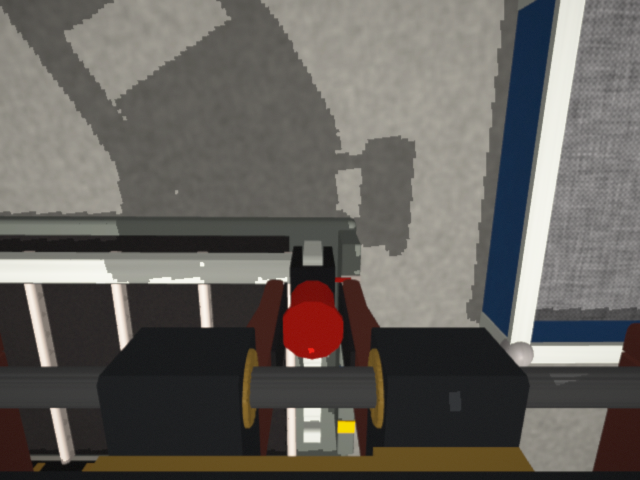

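```bash
python3 -m crank '[[[0,0,0.0015],[0,0,0],0.01],[[0.004,0,0],[0,0,0],0.01],[[0.004,0,0],[0,0,0],0.01],[[0,0,0],[0,0,0],0.01],[[0,0,0],[0,0,0],0.05],[[0,0,0],[0,0,0],0.05],[[0,0,0],[0,0,0],0.05],[[0,0,0],[0,0,0],0.05]]'; python3 - <<'E'
from h import *
plan(C(-145,118,64),CY+90)
c=cam("wrist"); cv2.imwrite("pics/w8.png",c[0])
E
```

```text
t: 8.75
ee_pos: [497.3, 220.8, 68.0]
orientation: [0.117, 1.566, -0.115]
ft_force: [0.1, -0.2, 0.4]
width: 46.3
t 8.75 pos [497.3 220.8  68. ] jawyaw 81.53 w 46.3 F [ 0.1 -0.2  0.4]
turn rv [-0.001  0.002 -0.001] | shift cur tool mm [ 4. -2. -3.] | shift target tool mm [ 4. -2. -3.] world [-3.3 -1.6 -4. ]
```

View pics/w8.png

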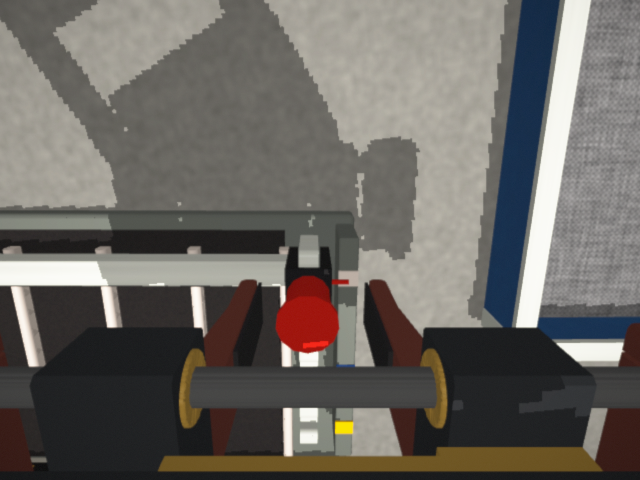

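```bash
python3 -m crank '[[[-0.01,-0.002,-0.003],[0,0,0],0.06],[[-0.03,0,0],[0,0,0],0.07],[[-0.04,0,0],[0,0,0],0.08],[[-0.04,0,0],[0,0,0],0.08],[[-0.04,0,0],[0,0,0],0.08],[[-0.03,-0.03,0],[0,0,0],0.08],[[0,-0.02,0],[0,0,0],0.08],[[0,0,0],[0,0,0],0.08]]'; python3 - <<'E'
from h import *
c=cam("wrist"); cv2.imwrite("pics/w9.png",c[0])
H,S,V=cv2.split(cv2.cvtColor(c[0],cv2.COLOR_BGR2HSV))
m=(((H<6)|(H>174))&(S>180)&(V>120)).astype(np.uint8)
n,l,st,ce=cv2.connectedComponentsWithStats(m)
for i in range(1,n):
    if st[i,4]>60: print(st[i],ce[i].round(1),onz(c,*ce[i],94).round(1))
print(C(-145,118,94),proj(c,C(-145,118,94)),proj(c,C(-145,118,102)))
s=cam("side"); print(proj(s,C(-145,118,94)),proj(s,C(-145,118,102)))
cv2.imwrite("pics/d9.png",cv2.resize(s[0][130:280,240:450],None,fx=3.8,fy=3.8,interpolation=cv2.INTER_CUBIC))
plan(C(-30,26,120),CY+90)
E
```

```text
t: 9.47
ee_pos: [485.9, 167.8, 260.0]
orientation: [0.118, 1.563, -0.116]
ft_force: [0.5, -0.5, -1.4]
width: 80.5
[358 207  28  29 617] [371.9 220.9] [494.4 219.4  94. ]
[493.98470247 219.20309561  94.        ] [371.71135126 220.48032508] [373.11459716 222.59361864]
[283.30920365 168.49271115] [283.13955513 166.20757482]
t 9.57 pos [485.5 169.5 257.7] jawyaw 81.45 w 80.5 F [ 0.5 -0.  -0.7]
turn rv [-0.002  0.001 -0.001] | shift cur tool mm [137.7 -41.5 116.1] | shift target tool mm [137.7 -41.6 116.1] world [ 108.8  -58.2 -137.7]
```

View pics/w9.png

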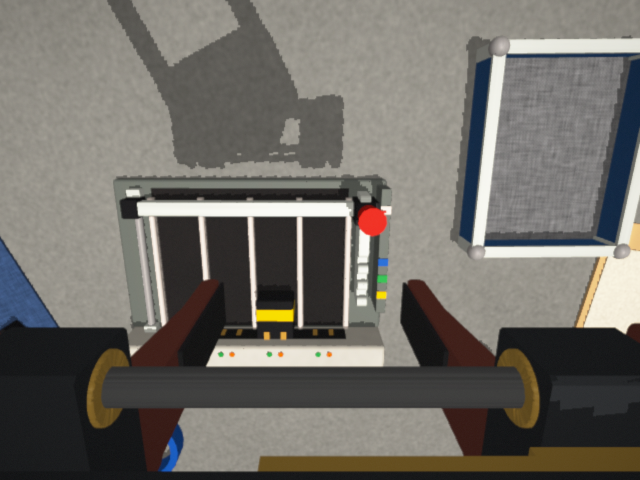

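View pics/d9.png

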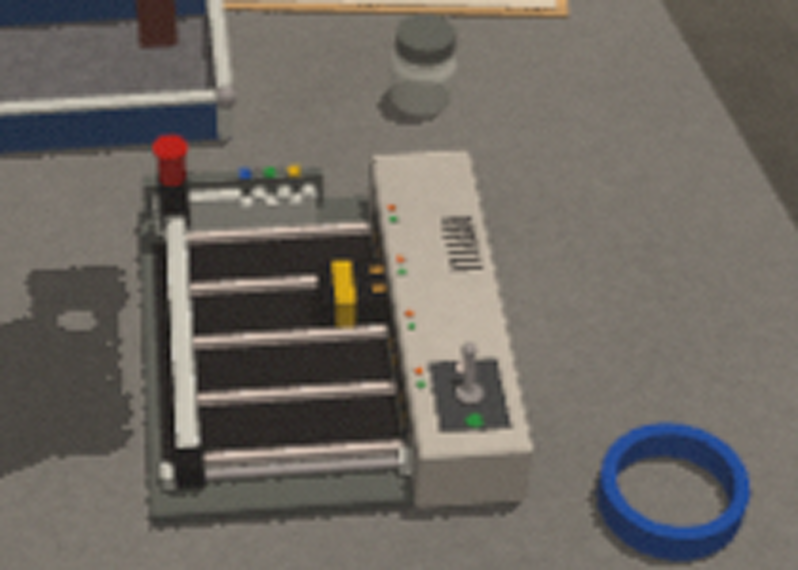

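```bash
python3 -m crank '[[[0,-0.015,0.03],[-0.002,0,0],0.07],[[0.02,-0.015,0.035],[0,0,0],0.07],[[0.03,-0.0116,0.035],[0,0,0],0.07],[[0.03,0,0.021],[0,0,0],0.07],[[0.03,0,0],[0,0,0],0.07],[[0.03,0,0],[0,0,0],0.07],[[0.0177,0,0],[0,0,0],0.07],[[0,0,0],[0,0,0],0.07]]'; python3 - <<'E'
from h import *
plan(C(-25,26,26),CY+90)
c=cam("wrist"); cv2.imwrite("pics/w10.png",c[0])
E
```

```text
t: 10.23
ee_pos: [590.7, 113.9, 98.0]
orientation: [0.113, 1.577, -0.116]
ft_force: [-1.2, -1.0, -0.5]
width: 69.8
t 10.23 pos [590.7 113.9  98. ] jawyaw 81.66 w 69.8 F [-1.2 -1.  -0.5]
turn rv [ 0.002 -0.009  0.003] | shift cur tool mm [71.9 -1.8  9.6] | shift target tool mm [72.  -2.   8.9] world [  8.5  -3.3 -72. ]
```

View pics/w10.png

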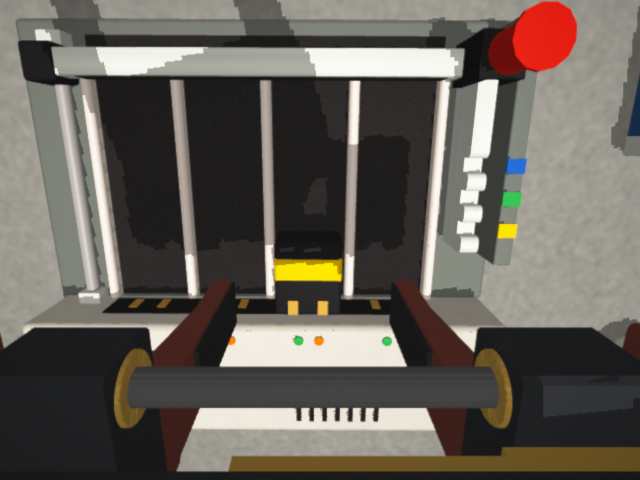

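```bash
python3 -m crank '[[[0,0,0],[0,0,0],0.07],[[0,0,0],[0,0,0],0.07],[[0,0,0],[0,0,0],0.07],[[0,0,0],[0,0,0],0.07],[[0,0,0],[0,0,0],0.07],[[0,0,0],[0,0,0],0.07],[[0,0,0],[0,0,0],0.07],[[0,0,0],[0,0,0],0.07]]'; python3 - <<'E'
from h import *
plan(C(-25,26,26),CY+90)
c=cam("wrist"); a=cv2.resize(c[0][200:340,220:380],None,fx=4,fy=4); 
for x,y in((-48,6),(-48,46),(-2,6),(-2,46)):
    p=proj(c,C(x,y,44)); print(p); cv2.circle(a,tuple(int(q) for q in (p-[220,200])*4),4,(0,0,255),-1)
cv2.imwrite("pics/w11.png",a)
E
```

```text
t: 10.95
ee_pos: [594.3, 113.5, 103.8]
orientation: [0.115, 1.567, -0.114]
ft_force: [0.9, 0.4, -0.2]
width: 69.9
t 10.95 pos [594.3 113.5 103.8] jawyaw 81.64 w 69.9 F [ 0.9  0.4 -0.2]
turn rv [ 0.001  0.    -0.   ] | shift cur tool mm [77.8 -2.2  5.2] | shift target tool mm [77.8 -2.2  5.2] world [  4.9  -3.  -77.8]
[273.96469241 231.00097965]
[341.84145144 231.07050138]
[275.87839092 302.7833839 ]
[340.23565292 302.83557437]
```

View pics/w11.png

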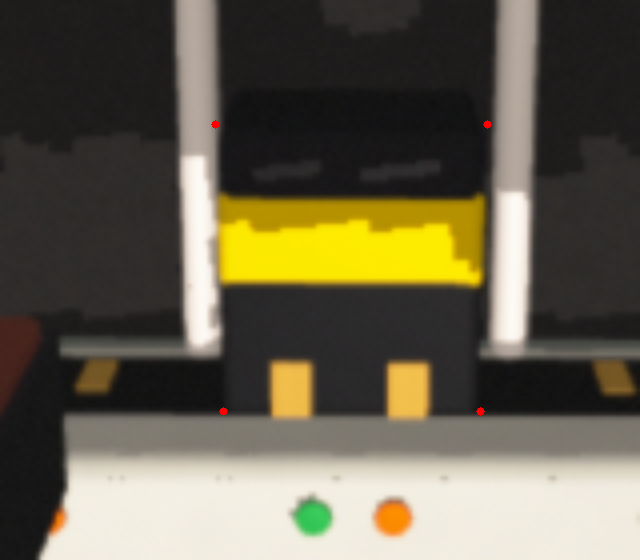

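```bash
python3 -m crank '[[[0.02,-0.0022,0.0052],[0,0,0],0.07],[[0.03,0,0],[0,0,0],0.07],[[0.018,0,0],[0,0,0],0.07],[[0.009,0,0],[0,0,0],0.07],[[0,0,0],[0,0,0],0.07],[[0,0,0],[0,0,0],0.07],[[0,0,0],[0,0,0],0.07],[[0,0,0],[0,0,0],0.07]]'; python3 -m crank '[[[0,0,0],[0,0,0],0.03],[[0,0,0],[0,0,0],0.03],[[0,0,0],[0,0,0],0.03],[[0,0,0],[0,0,0],0.03],[[0,0,0],[0,0,0],0.03],[[0,0,0],[0,0,0],0.03],[[0,0,0],[0,0,0],0.03],[[0,0,0],[0,0,0],0.03]]'; python3 - <<'E'
from h import *
plan(C(-25,26,26),CY+90)
E
```

```text
t: 11.67
ee_pos: [600.1, 110.8, 28.0]
orientation: [0.115, 1.566, -0.114]
ft_force: [0.4, 0.6, 0.4]
width: 70.2
t: 12.33
ee_pos: [599.2, 110.6, 26.8]
orientation: [0.115, 1.568, -0.114]
ft_force: [-1.2, -0.3, 2.7]
width: 39.7
t 12.33 pos [599.2 110.6  26.8] jawyaw 81.65 w 39.7 F [-1.2 -0.3  2.7]
turn rv [ 0.002  0.    -0.   ] | shift cur tool mm [ 0.8 -0.   0. ] | shift target tool mm [ 0.8 -0.   0. ] world [ 0.  -0.  -0.8]
```

```bash
python3 -m crank '[[[-0.01,0,0],[0,0,0],0.03],[[-0.02,0,0],[0,0,0],0.03],[[-0.025,0,0],[0,0,0],0.03],[[-0.03,0,0],[0,0,0],0.03],[[-0.03,0,0],[0,0,0],0.03],[[-0.015,0,0],[0,0,0],0.03],[[0,0,0],[0,0,0],0.03],[[0,0,0],[0,0,0],0.03]]'; python3 - <<'E'
from h import *
plan([472,413,150],CY+90)
c=cam("wrist"); cv2.imwrite("pics/w12.png",c[0])
c=cam("scene")
H,S,V=cv2.split(cv2.cvtColor(c[0],cv2.COLOR_BGR2HSV))
cv2.imwrite("pics/s12.png",cv2.resize(c[0][340:480,380:560],None,fx=4,fy=4))
E
```

```text
t: 13.0
ee_pos: [599.4, 110.7, 157.4]
orientation: [0.115, 1.566, -0.114]
ft_force: [-0.9, 0.5, -1.0]
width: 39.7
t 13.0 pos [599.4 110.7 157.4] jawyaw 81.65 w 39.7 F [-0.9  0.5 -1. ]
turn rv [ 0.002  0.002 -0.001] | shift cur tool mm [   7.3  280.6 -169.9] | shift target tool mm [   7.4  280.3 -170.4] world [-127.4  302.3   -7.4]
```

View pics/w12.png

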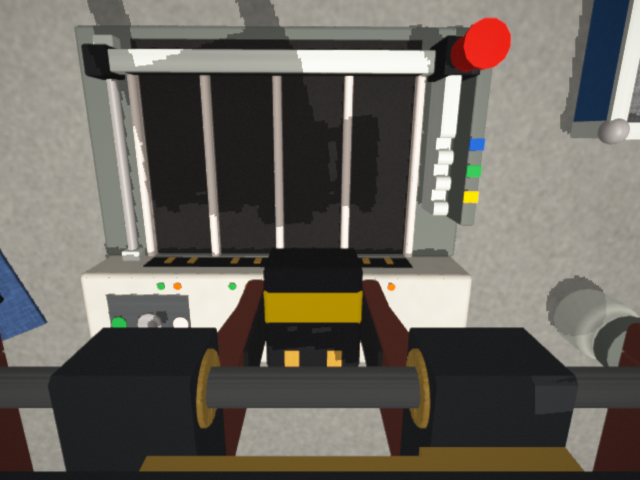

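View pics/s12.png

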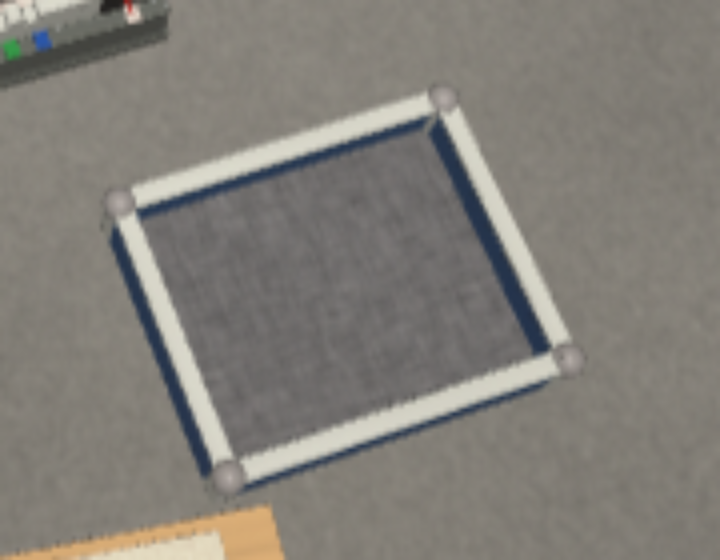

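```bash
python3 -m crank '[[[0,0.02,-0.012],[0,0,0],0.03],[[0,0.032,-0.02],[0,0,0],0.03],[[0,0.034,-0.02],[0,0,0],0.03],[[0,0.034,-0.02],[0,0,0],0.03],[[0,0.034,-0.02],[0,0,0],0.03],[[0,0.034,-0.02],[0,0,0],0.03],[[0,0.034,-0.02],[0,0,0],0.03],[[0,0.034,-0.02],[0,0,0],0.03]]';  python3 -m crank '[[[0,0.024,-0.018],[0,0,0],0.03],[[0.01,0,0],[0,0,0],0.03],[[0.025,0,0],[0,0,0],0.03],[[0.025,0,0],[0,0,0],0.03],[[0.025,0,0],[0,0,0],0.03],[[0,0,0],[0,0,0],0.03],[[0,0,0],[0,0,0],0.03],[[0,0,0],[0,0,0],0.03]]';python3 - <<'E'
from h import *
plan([472,413,21],CY+90)
c=cam("wrist"); cv2.imwrite("pics/w13.png",c[0])
E
```

```text
t: 13.77
ee_pos: [483.9, 386.9, 154.5]
orientation: [0.113, 1.57, -0.117]
ft_force: [1.0, -0.5, -1.4]
width: 39.4
t: 14.43
ee_pos: [471.8, 412.0, 71.6]
orientation: [0.114, 1.568, -0.115]
ft_force: [0.4, -0.9, -0.8]
width: 39.5
t 14.43 pos [471.8 412.   71.6] jawyaw 81.62 w 39.5 F [ 0.4 -0.9 -0.8]
turn rv [ 0.001 -0.     0.001] | shift cur tool mm [50.6  1.   0.1] | shift target tool mm [50.6  1.   0. ] world [  0.2   1.  -50.6]
```

View pics/w13.png

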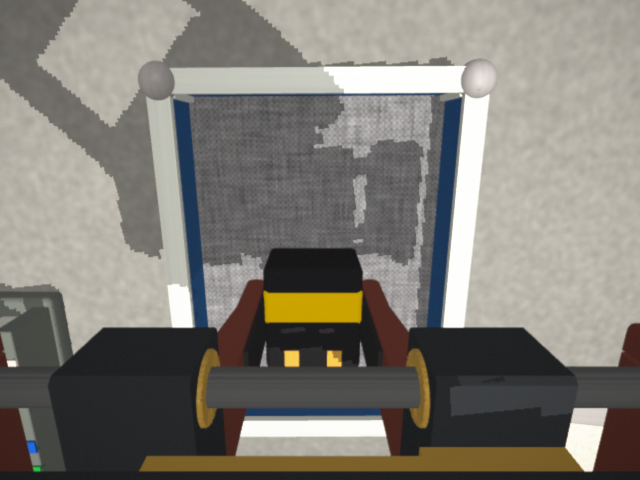

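```bash
python3 -m crank '[[[0.02,0,0],[0,0,0],0.03],[[0.02,0,0],[0,0,0],0.03],[[0.0085,0,0],[0,0,0],0.03],[[0,0,0],[0,0,0],0.03],[[0,0,0],[0,0,0],0.03],[[0,0,0],[0,0,0],0.03],[[0.001,0,0],[0,0,0],0.03],[[0,0,0],[0,0,0],0.03]]';  python3 -c "
from h import *
plan([472,413,21],CY+90)"; python3 -m crank '[[[0,0,0],[0,0,0],0.06],[[0,0,0],[0,0,0],0.06],[[0,0,0],[0,0,0],0.06],[[0,0,0],[0,0,0],0.06],[[0,0,0],[0,0,0],0.06],[[-0.02,0,0],[0,0,0],0.06],[[-0.03,0,0],[0,0,0],0.06],[[-0.03,0,0],[0,0,0],0.06]]';python3 - <<'E'
from h import *
c=cam("wrist"); cv2.imwrite("pics/w14.png",c[0])
c=cam("scene"); cv2.imwrite("pics/s14.png",c[0])
G=np.load
H,S,V=cv2.split(cv2.cvtColor(c[0],cv2.COLOR_BGR2HSV))
m=((H>50)&(H<70)&(S>150)&(V>80)).astype(np.uint8)
n,l,st,ce=cv2.connectedComponentsWithStats(m)
for i in range(1,n):
    if st[i,4]>20: print(st[i],ce[i].round(1),onz(c,*ce[i],28).round(1))
plan([620,-200,330],CY+90)
E
```

```text
t: 15.15
ee_pos: [472.1, 412.8, 23.1]
orientation: [0.115, 1.567, -0.114]
ft_force: [0.5, 0.8, -1.0]
width: 39.2
t 15.15 pos [472.1 412.8  23.1] jawyaw 81.65 w 39.2 F [ 0.5  0.8 -1. ]
turn rv [ 0.002  0.001 -0.001] | shift cur tool mm [ 2.1  0.2 -0.1] | shift target tool mm [ 2.1  0.2 -0.1] world [-0.1  0.2 -2.1]
t: 15.82
ee_pos: [470.8, 411.7, 102.0]
orientation: [0.113, 1.57, -0.116]
ft_force: [1.3, 0.1, -0.0]
width: 60.0
[307 157  10  16  99] [312.3 164.4] [ 477.2 -336.8   28. ]
[338 180  10  16  97] [342.8 187.1] [ 436.7 -232.    28. ]
[264 182  11  17 105] [269.5 189.5] [ 615.7 -308.2   28. ]
[283 211  15  12  90] [289.9 216.7] [ 602.3 -205.5   28. ]
t 15.92 pos [474.1 414.5 106.9] jawyaw 81.65 w 60.2 F [ 0.5 -0.5 -0.1]
turn rv [ 0.002  0.005 -0.006] | shift cur tool mm [-225.4 -585.5  234.8] | shift target tool mm [-223.1 -586.5  234.5] world [ 145.9 -614.5  223.1]
```

View pics/w14.png

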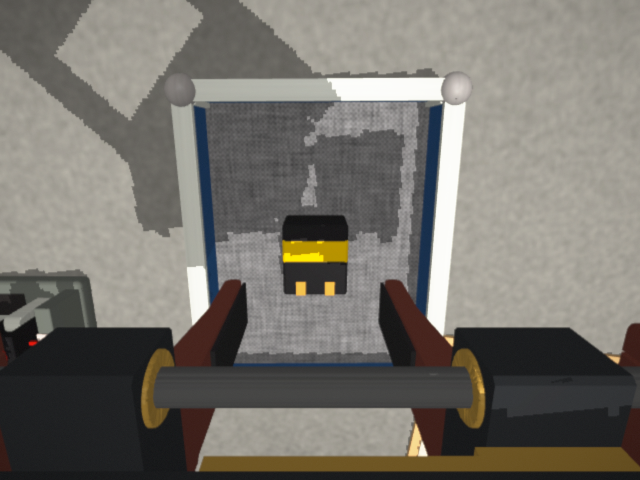

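```bash
python3 -c "
from h import *
plan([485,-262,340],CY+90)"; python3 -m crank '[[[-0.04,0,0],[0,0,0],0.085],[[-0.03,-0.03,0],[0,0,0],0.085],[[-0.015,-0.04,0.006],[0,0,0],0.085],[[-0.015,-0.04,0.006],[0,0,0],0.085],[[-0.015,-0.04,0.006],[0,0,0],0.085],[[-0.015,-0.04,0.006],[0,0,0],0.085],[[-0.015,-0.04,0.006],[0,0,0],0.085],[[-0.015,-0.04,0.006],[0,0,0],0.085]]';  python3 -m crank '[[[-0.015,-0.04,0.006],[0,0,0],0.085],[[-0.015,-0.04,0.006],[0,0,0],0.085],[[-0.015,-0.04,0.006],[0,0,0],0.085],[[-0.015,-0.04,0.006],[0,0,0],0.085],[[0,-0.04,0.006],[0,0,0],0.085],[[0,-0.04,0.006],[0,0,0],0.085],[[0,-0.04,0.006],[0,0,0],0.085],[[0,-0.04,0.006],[0,0,0],0.085]]';python3 - <<'E'
from h import *
plan([485,-262,340],CY+90)
E
```

```text
t 15.92 pos [474.1 414.5 106.9] jawyaw 81.65 w 60.2 F [ 0.5 -0.5 -0.1]
turn rv [ 0.002  0.005 -0.006] | shift cur tool mm [-236.6 -666.3  110.3] | shift target tool mm [-233.1 -667.6  110.1] world [  10.9 -676.5  233.1]
t: 16.58
ee_pos: [467.3, 147.0, 258.5]
orientation: [0.114, 1.568, -0.114]
ft_force: [0.6, -0.7, 1.0]
width: 85.1
t: 17.25
ee_pos: [468.4, -171.2, 316.1]
orientation: [0.115, 1.568, -0.114]
ft_force: [1.1, -0.2, 0.3]
width: 85.3
t 17.25 pos [ 468.4 -171.2  316.1] jawyaw 81.64 w 85.3 F [ 1.1 -0.2  0.3]
turn rv [ 0.001 -0.    -0.   ] | shift cur tool mm [-24.  -87.4  29.7] | shift target tool mm [-23.9 -87.4  29.8] world [ 16.6 -90.8  23.9]
```

```bash
python3 -m crank '[[[-0.01,-0.03,0.01],[0,0,0],0.085],[[-0.01,-0.03,0.01],[0,0,0],0.085],[[-0.004,-0.027,0.01],[0,0,0],0.085],[[0,0,0],[0,0,0],0.085],[[0,0,0],[0,0,0],0.085],[[0,0,0],[0,0,0],0.085],[[0,0,0],[0,0,0],0.085],[[0,0,0],[0,0,0],0.085]]';cat > packs.py <<'E'
from h import *
def packs(c,zt=28):
    H,S,V=cv2.split(cv2.cvtColor(c[0],cv2.COLOR_BGR2HSV))
    m=((H>50)&(H<72)&(S>150)&(V>60)).astype(np.uint8)
    b=((H>10)&(H<28)&(S>110)&(V>110)).astype(np.uint8)
    nb,lb,sb,cb=cv2.connectedComponentsWithStats(b)
    B=[(onz(c,*cb[i],zt)) for i in range(1,nb) if sb[i,4]>8 and sb[i,1]<330]
    n,l,st,ce=cv2.connectedComponentsWithStats(m)
    for i in range(1,n):
        if st[i,4]>150:
            ys,xs=np.where(l==i)
            P=np.array([onz(c,x,y,zt) for x,y in zip(xs,ys)])[:,:2]
            rect=cv2.minAreaRect((P*10).astype(np.float32))
            bx=cv2.boxPoints(rect)/10; ctr=np.array(rect[0])/10
            near=[q[:2] for q in B if np.linalg.norm(q[:2]-ctr)<42]
            yaw=None
            if near:
                d=np.mean(near,0)-ctr
                yaw=np.degrees(np.arctan2(d[1],d[0])).round(1)
            # long side of band is across the pack
            e=[bx[1]-bx[0],bx[2]-bx[1]]; s=max(e,key=np.linalg.norm); 
            ax=np.degrees(np.arctan2(s[1],s[0]))+90
            ax=None if yaw is None else ax+180*np.round((yaw-ax)/180)
            print(st[i,:4],"px",ce[i].round(1),"ctr",ctr.round(1),"size",np.round(np.array(rect[1])/10,1),"yaw(contacts)",yaw,"yaw(band)",ax if ax is None else round(ax,1),len(near),[q.round(0) for q in near])
E
python3 - <<'E'
from packs import *
plan([485,-262,340],CY+90)
c=cam("wrist"); cv2.imwrite("pics/w15.png",c[0])
packs(c)
E
```

```text
t: 17.92
ee_pos: [485.8, -258.4, 340.1]
orientation: [0.114, 1.569, -0.113]
ft_force: [-0.1, -0.4, 0.5]
width: 85.1
t 17.92 pos [ 485.8 -258.4  340.1] jawyaw 81.73 w 85.1 F [-0.1 -0.4  0.5]
turn rv [ 0.003 -0.001 -0.   ] | shift cur tool mm [ 0.1 -3.7 -0.3] | shift target tool mm [ 0.1 -3.7 -0.3] world [-0.8 -3.6 -0.1]
[309 142  33  18] px [325.1 150.1] ctr [ 435.3 -235.4] size [38.3 19.7] yaw(contacts) -7.0 yaw(band) -7.1 2 [array([ 468., -248.]), array([ 470., -231.])]
[229 188  34  17] px [245.3 196.5] ctr [ 475.5 -339.5] size [41.1 19.8] yaw(contacts) -10.2 yaw(band) -8.3 2 [array([ 508., -354.]), array([ 510., -337.])]
[352 261  33  31] px [367.7 276.7] ctr [ 601.6 -202.8] size [22.5 40.2] yaw(contacts) 29.6 yaw(band) 30.6 2 [array([ 627., -178.]), array([ 636., -193.])]
[271 289  31  17] px [286.3 297.2] ctr [ 615.3 -311.6] size [40.  20.1] yaw(contacts) -4.3 yaw(band) -3.3 2 [array([ 648., -323.]), array([ 650., -305.])]
```

View pics/w15.png

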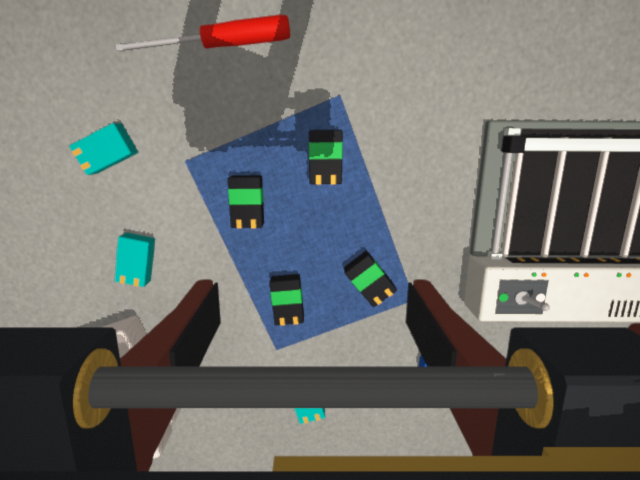

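```bash
python3 - <<'E'
from packs import *
c=cam("wrist")
a=cv2.resize(c[0][120:340,220:420],None,fx=3.5,fy=2.7,interpolation=cv2.INTER_CUBIC); cv2.imwrite("pics/w16.png",cv2.convertScaleAbs(cv2.resize(c[0][115:335,215:415],None,fx=2.7,fy=2.7,interpolation=cv2.INTER_CUBIC),alpha=1.8,beta=20))
for v in (129,142,160,176,184): print(v,onz(c,325,v,28).round(1))
E
```

```text
129 [ 411.4 -232.2   28. ]
142 [ 426.  -234.2   28. ]
160 [ 446.7 -237.    28. ]
176 [ 465.6 -239.6   28. ]
184 [ 475.1 -240.9   28. ]
```

View pics/w16.png

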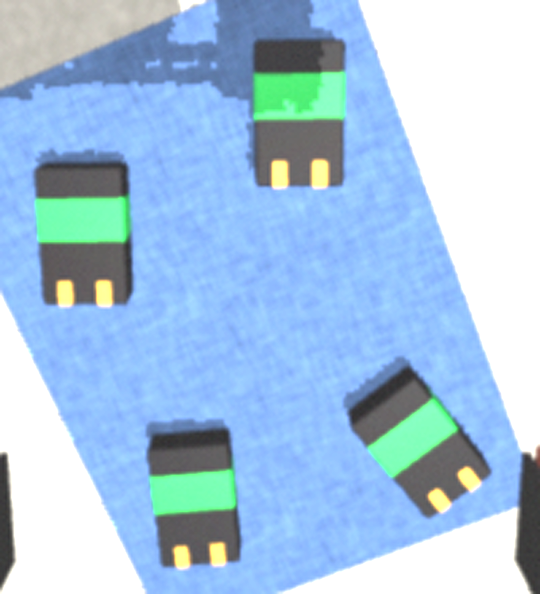

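```bash
python3 - <<'E'
from h import *
print(np.round(ctrl.get_obs()["qpos"],3))
plan([607.7,-199.3,110],30)
E
```

```text
[-0.511  0.195  1.67   0.     1.277 -1.937]
t 18.02 pos [ 486.  -258.7  340.4] jawyaw 81.72 w 85.2 F [-0.6 -0.5 -0.4]
turn rv [ 0.903 -0.    -0.   ] | shift cur tool mm [230.4  76.3 111.9] | shift target tool mm [230.4 135.1   9.4] world [ 121.7   59.4 -230.4]
```

```bash
python3 -m crank '[[[0.015,0,0],[0.113,0,0],0.085],[[0.015,0,0],[0.113,0,0],0.085],[[0.015,0,0],[0.113,0,0],0.085],[[0.015,0,0],[0.113,0,0],0.085],[[0.015,0,0],[0.113,0,0],0.085],[[0.015,0,0],[0.113,0,0],0.085],[[0.015,0,0],[0.113,0,0],0.085],[[0.015,0,0],[0.112,0,0],0.085]]'; python3 -m crank '[[[0,0.02,0],[0,0,0],0.085],[[0,0.035,0.003],[0,0,0],0.085],[[0,0.035,0.003],[0,0,0],0.085],[[0.02,0.035,0.003],[0,0,0],0.085],[[0.03,0.01,0],[0,0,0],0.085],[[0.03,0,0],[0,0,0],0.085],[[0,0,0],[0,0,0],0.085],[[0,0,0],[0,0,0],0.085]]'; python3 - <<'E'
from packs import *
plan([607.7,-199.3,10],30)
c=cam("wrist"); cv2.imwrite("pics/w17.png",c[0])
packs(c)
E
```

```text
t: 18.68
ee_pos: [486.1, -259.1, 219.9]
orientation: [0.82, 1.41, -0.82]
ft_force: [0.3, -0.4, 0.3]
width: 85.1
t: 19.35
ee_pos: [606.4, -199.1, 139.1]
orientation: [0.816, 1.416, -0.817]
ft_force: [-0.4, -2.0, 0.6]
width: 85.2
t 19.35 pos [ 606.4 -199.1  139.1] jawyaw 29.97 w 85.2 F [-0.4 -2.   0.6]
turn rv [-0.001 -0.003  0.003] | shift cur tool mm [129.1   1.4   1.2] | shift target tool mm [129.1   1.1   0.8] world [   1.3   -0.2 -129.1]
[493  42  19  21] px [501.7  52.1] ctr [650.1 -30.3] size [11.5 11.9] yaw(contacts) None yaw(band) None 0 []
[ 48 131  65  63] px [ 76.  158.5] ctr [ 439.2 -231.6] size [45.9 26.3] yaw(contacts) -16.7 yaw(band) -7.6 3 [array([ 472., -230.]), array([ 468., -249.]), array([ 477., -245.])]
[291 209  28  58] px [305. 237.] ctr [ 601.4 -201.3] size [19.4 43. ] yaw(contacts) 27.2 yaw(band) 30.2 2 [array([ 628., -178.]), array([ 637., -193.])]
[ 51 276  60  52] px [ 79.  302.4] ctr [ 476.5 -333.2] size [54.6 21.9] yaw(contacts) -5.8 yaw(band) -12.7 1 [array([ 511., -337.])]
[235 326  42  41] px [258.1 349.3] ctr [ 615.3 -300.8] size [21.2 40.6] yaw(contacts) None yaw(band) None 0 []
```

View pics/w17.png

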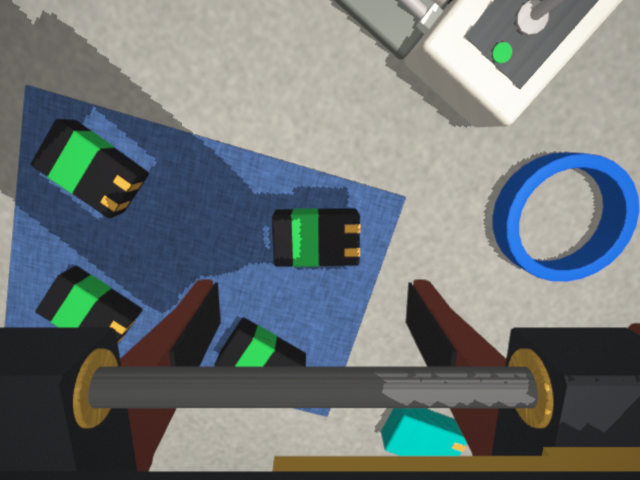

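```bash
python3 -m crank '[[[0.02,0.001,0.0005],[0,0,0],0.085],[[0.035,0,0],[0,0,0],0.085],[[0.035,0,0],[0,0,0],0.085],[[0.025,0,0],[0,0,0],0.085],[[0.009,0,0],[0,0,0],0.085],[[0,0,0],[0,0,0],0.085],[[0,0,0],[0,0,0],0.085],[[0,0,0],[0,0,0],0.085]]'; python3 - <<'E'
from packs import *
plan([607.7,-199.3,10],30)
c=cam("wrist"); cv2.imwrite("pics/w18.png",c[0])
E
```

```text
t: 20.07
ee_pos: [610.5, -200.9, 19.1]
orientation: [0.817, 1.408, -0.816]
ft_force: [-0.1, -0.2, -0.2]
width: 84.9
t 20.07 pos [ 610.5 -200.9   19.1] jawyaw 29.89 w 84.9 F [-0.1 -0.2 -0.2]
turn rv [-0.002  0.003 -0.003] | shift cur tool mm [ 9.1 -1.6 -2.8] | shift target tool mm [ 9.1 -1.6 -2.8] world [-2.8  1.6 -9.1]
```

View pics/w18.png

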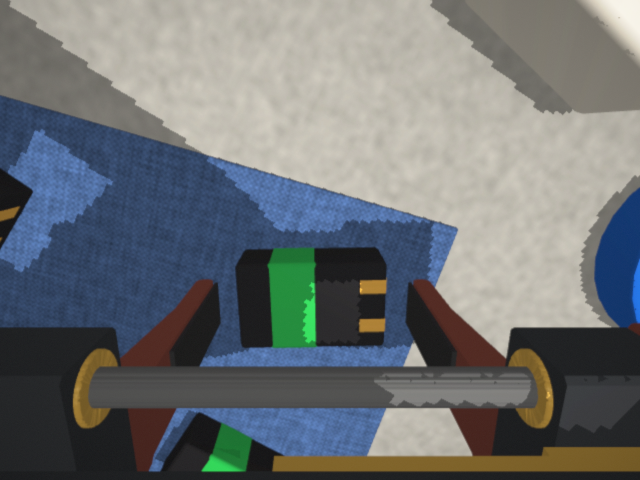

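```bash
python3 -m crank '[[[0.005,-0.0015,-0.0028],[0,0,0],0.085],[[0.0035,0,0],[0,0,0],0.085],[[0,0,0],[0,0,0],0.085],[[0,0,0],[0,0,0],0.055],[[0,0,0],[0,0,0],0.055],[[0,0,0],[0,0,0],0.055],[[0,0,0],[0,0,0],0.055],[[0,0,0],[0,0,0],0.055]]'; python3 - <<'E'
from packs import *
plan([607.7,-199.3,10],30)
E
```

```text
t: 20.78
ee_pos: [606.1, -198.4, 8.0]
orientation: [0.817, 1.412, -0.817]
ft_force: [0.4, 0.8, 0.6]
width: 63.6
t 20.78 pos [ 606.1 -198.4    8. ] jawyaw 29.91 w 63.6 F [0.4 0.8 0.6]
turn rv [-0.002  0.    -0.   ] | shift cur tool mm [-2.   0.9  1.5] | shift target tool mm [-2.   0.9  1.5] world [ 1.6 -0.9  2. ]
```

```bash
python3 -m crank '[[[0,0,0],[0,0,0],0.055],[[-0.008,0,0],[0,0,0],0.055],[[-0.02,0,0],[0.11,0,0],0.055],[[-0.03,0,0],[0.11,0,0],0.055],[[-0.03,0,0],[0.113,0,0],0.055],[[-0.03,0,0],[0.113,0,0],0.055],[[-0.012,0,0],[0.113,0,0],0.055],[[0,0,0],[0.112,0,0],0.055]]'; python3 - <<'E'
from packs import *
plan(C(-69,-78,110),CY)
c=cam("wrist"); cv2.imwrite("pics/w19.png",c[0])
E
```

```text
t: 21.45
ee_pos: [608.1, -199.2, 142.6]
orientation: [1.324, 1.126, -1.318]
ft_force: [0.1, -0.8, -1.6]
width: 63.9
t 21.45 pos [ 608.1 -199.2  142.6] jawyaw -8.86 w 63.9 F [ 0.1 -0.8 -1.6]
turn rv [-0.007  0.001 -0.006] | shift cur tool mm [  31.7  -99.9 -200.4] | shift target tool mm [  32.6  -98.2 -201.1] world [-67.7 213.4 -32.6]
```

View pics/w19.png

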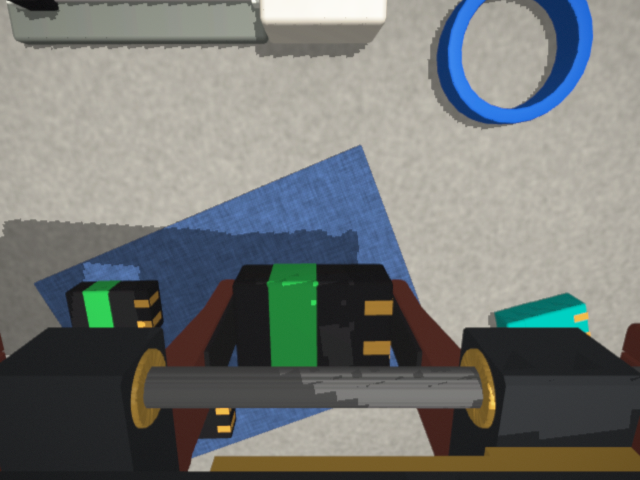

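```bash
cat >> h.py <<'E'
def intool(u,v,xt):
    d=vision.get_image("wrist"); M=np.array(d["hand_eye"]); K=np.array(d["mtx"])
    r=M[:3,:3]@np.linalg.inv(K)@np.array([u,v,1.]); o=M[:3,3]
    return (o+r*(xt-o[0])/r[0]).round(1)
E
python3 - <<'E'
from h import *
im=cv2.imread("pics/w19.png")
cv2.imwrite("pics/w19z.png",cv2.convertScaleAbs(cv2.resize(im[245:375,200:430],None,fx=3.4,fy=3.4,interpolation=cv2.INTER_CUBIC),alpha=2,beta=20))
print(intool(315,265,4),intool(315,283,-20),intool(378,308,-20),intool(377,347,-20))
E
```

```text
[  4.    1.5 -17.1] [-20.    1.3 -18. ] [-20.   26.5  -7.3] [-20.   26.9  10.3]
```

View pics/w19z.png

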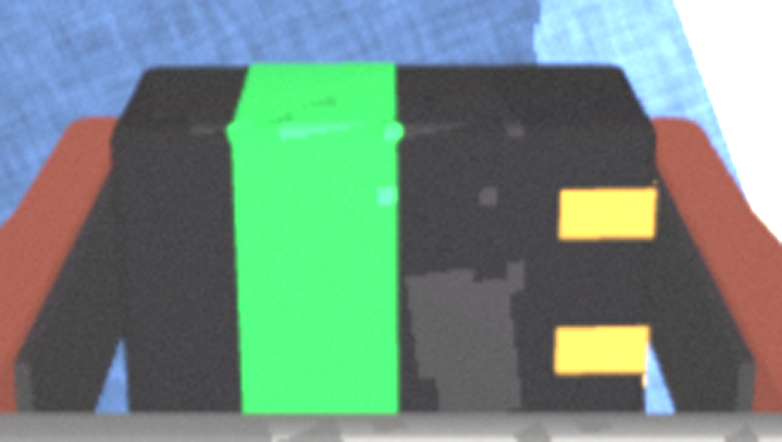

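```bash
python3 -m crank '[[[0,-0.01,-0.02],[-0.007,0,0],0.055],[[0,-0.016,-0.033],[0,0,0],0.055],[[0,-0.018,-0.036],[0,0,0],0.055],[[0,-0.018,-0.036],[0,0,0],0.055],[[0,-0.018,-0.036],[0,0,0],0.055],[[0,-0.0182,-0.0418],[0,0,0],0.055],[[0.02,0,0],[0,0,0],0.055],[[0.02,0,0],[0,0,0],0.055]]';python3 -m crank '[[[0.02,0,0],[0,0,0],0.055],[[0,0,0],[0,0,0],0.055],[[0,0,0],[0,0,0],0.055],[[0,0,0],[0,0,0],0.055],[[0,0,0],[0,0,0],0.055],[[0,0,0],[0,0,0],0.055],[[0,0,0],[0,0,0],0.055],[[0,0,0],[0,0,0],0.055]]'; python3 - <<'E'
from packs import *
plan(C(-69,-76.3,19),CY)
c=cam("wrist"); 
for x,y in((-37,-58),(-101,-58)):
    p=proj(c,C(x,y,22)); print(p)
cv2.imwrite("pics/w20.png",c[0])
E
```

```text
t: 22.37
ee_pos: [538.4, 14.9, 98.0]
orientation: [1.309, 1.141, -1.307]
ft_force: [0.3, -0.0, -1.6]
width: 63.7
t: 23.03
ee_pos: [539.0, 12.4, 78.6]
orientation: [1.314, 1.138, -1.312]
ft_force: [-0.1, 0.0, -1.0]
width: 63.6
t 23.03 pos [539.   12.4  78.6] jawyaw -8.14 w 63.6 F [-0.1  0.  -1. ]
turn rv [ 0.005 -0.    -0.001] | shift cur tool mm [59.6  1.1 -3.7] | shift target tool mm [59.6  1.1 -3.7] world [  1.6   3.5 -59.6]
[369.17660682 227.43258716]
[258.63256333 226.93348182]
```

View pics/w20.png

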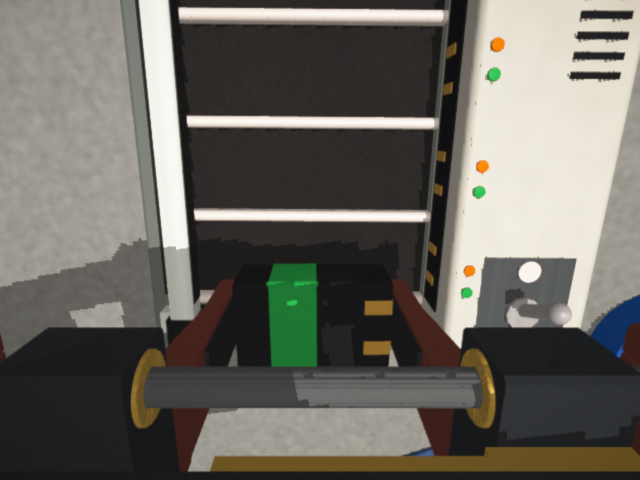

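```bash
python3 -m crank '[[[0.01,0.001,-0.0037],[0.005,0,0],0.055],[[0.02,0,0],[0,0,0],0.055],[[0.01,0,0],[0,0,0],0.055],[[0.005,0,0],[0,0,0],0.055],[[0,0,0],[0,0,0],0.055],[[0,0,0],[0,0,0],0.055],[[0,0,0],[0,0,0],0.055],[[0,0,0],[0,0,0],0.055]]'; python3 - <<'E'
from packs import *
plan(C(-69,-76.3,18),CY)
c=cam("wrist"); 
for x,y,z in((-37,-52,22),(-101,-52,22)):
    p=proj(c,C(x,y,z)); print(p)
cv2.imwrite("pics/w21.png",c[0])
E
```

```text
t: 23.75
ee_pos: [540.7, 16.0, 33.5]
orientation: [1.317, 1.135, -1.316]
ft_force: [-0.8, -0.7, -0.9]
width: 63.8
t 23.75 pos [540.7  16.   33.5] jawyaw -8.42 w 63.8 F [-0.8 -0.7 -0.9]
turn rv [ 0.    -0.    -0.001] | shift cur tool mm [15.5 -0.   0.2] | shift target tool mm [15.5  0.   0.2] world [ -0.   -0.2 -15.5]
[380.46555235 245.39167964]
[243.06230734 245.43994189]
```

View pics/w21.png

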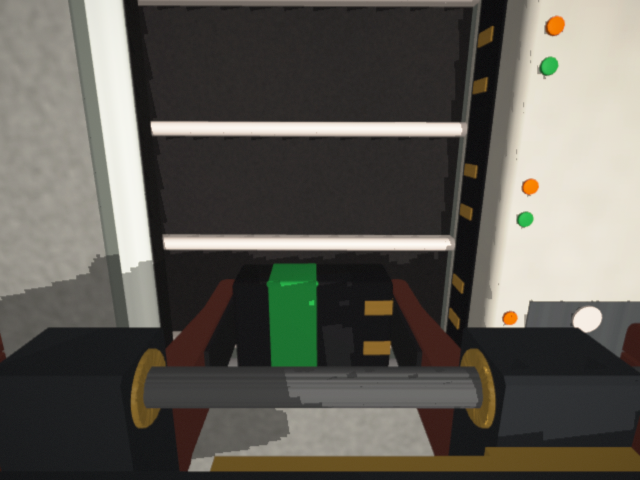

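```bash
python3 - <<'E'
from h import *
print(intool(305,242,11.5),intool(305,129,11.5))
im=cv2.imread("pics/w21.png")
g=im[:,300].astype(int).sum(1); 
w=np.where(g[220:262]>450)[0]+220; print(w)
E
```

```text
[ 11.5  -3.1 -25.8] [ 11.5  -2.9 -76.2]
[237 238 239 240 241 242 243 244 245 246 247 248 249]
```

```bash
python3 -m crank '[[[0.005,0,-0.001],[0,0,0],0.055],[[0.005,0,0],[0,0,0],0.055],[[0.004,0,0],[0,0,0],0.055],[[0,0,0],[0,0,0],0.055],[[0,0,0],[0,0,0],0.055],[[0,0,0],[0,0,0],0.055],[[0,0,0],[0,0,0],0.055],[[0,0,0],[0,0,0],0.055]]'; python3 - <<'E'
from packs import *
plan(C(-69,-75.3,18),CY)
c=cam("wrist"); 
cv2.imwrite("pics/w22.png",c[0])
E
```

```text
t: 24.57
ee_pos: [540.3, 17.0, 19.0]
orientation: [1.317, 1.136, -1.317]
ft_force: [-0.7, -0.5, -1.2]
width: 63.8
t 24.57 pos [540.3  17.   19. ] jawyaw -8.42 w 63.8 F [-0.7 -0.5 -1.2]
turn rv [ 0.  0. -0.] | shift cur tool mm [1.  0.5 0.1] | shift target tool mm [1.  0.5 0.1] world [ 0.5 -0.2 -1. ]
```

View pics/w22.png

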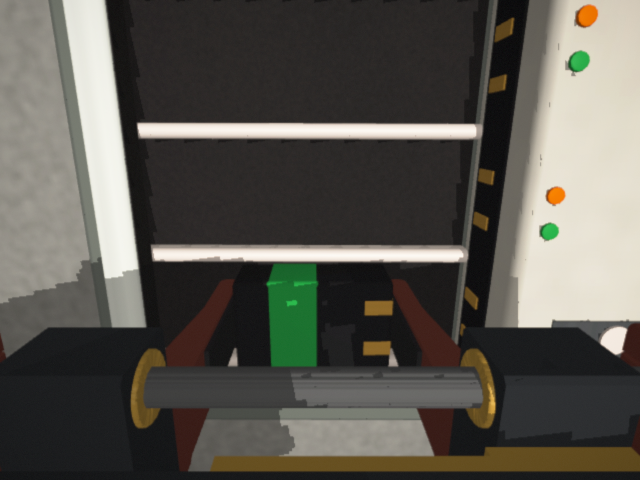

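```bash
python3 -m crank '[[[0.0015,0,0],[0,0,0],0.055],[[0,0,0],[0,0,0],0.055],[[0,0,0],[0,0,0],0.055],[[0,0,0],[0,0,0],0.055],[[0,0,0],[0,0,0],0.08],[[0,0,0],[0,0,0],0.08],[[0,0,0],[0,0,0],0.08],[[0,0,0],[0,0,0],0.08]]'; python3 -m crank '[[[-0.02,0,0],[0,0,0],0.08],[[-0.03,0,0],[0,0,0],0.08],[[-0.03,0,0],[0,0,0],0.08],[[-0.03,0,0],[0,0,0],0.08],[[-0.03,0,-0.01],[0,0,0],0.08],[[-0.02,0,-0.03],[0,0,0],0.08],[[-0.02,0,-0.02],[0,0,0],0.08],[[0,0,0],[0,0,0],0.08]]'; python3 - <<'E'
from packs import *
c=cam("wrist"); 
cv2.imwrite("pics/w23.png",c[0])
packs(c,38)
c=cam("scene"); packs_=packs(c) if 0 else None
H,S,V=cv2.split(cv2.cvtColor(c[0],cv2.COLOR_BGR2HSV))
m=((H>50)&(H<70)&(S>150)&(V>80)).astype(np.uint8)
n,l,st,ce=cv2.connectedComponentsWithStats(m)
for i in range(1,n):
    if st[i,4]>20: print(st[i],ce[i].round(1),onz(c,*ce[i],28).round(1))
plan([442,-236,110],-7)
E
```

```text
t: 25.28
ee_pos: [540.2, 17.0, 17.3]
orientation: [1.317, 1.136, -1.317]
ft_force: [-0.2, -1.2, -0.9]
width: 79.7
t: 25.95
ee_pos: [552.0, 79.2, 201.6]
orientation: [1.32, 1.133, -1.309]
ft_force: [0.5, -0.4, -0.2]
width: 80.1
[288 265  24  47] px [299.8 287.9] ctr [533.3  21.4] size [44.5 20.5] yaw(contacts) -16.1 yaw(band) -8.5 2 [array([568.,  21.]), array([566.,   3.])]
[308 157   9  16  81] [312.  163.6] [ 476.9 -339.8   28. ]
[338 180  10  14  79] [342.4 185.9] [ 436.  -235.7   28. ]
[264 182  11  17 105] [269.4 189.5] [ 615.8 -308.2   28. ]
[348 265   9  10  44] [351.8 268.8] [5.286e+02 1.000e-01 2.800e+01]
[353 273   7   7  26] [356.2 276. ] [528.1  22.4  28. ]
t 26.05 pos [549.2  76.7 197.7] jawyaw -8.33 w 80.0 F [-0.2 -0.1 -0.5]
turn rv [-0.023 -0.    -0.001] | shift cur tool mm [ 87.6 -60.9 325. ] | shift target tool mm [ 87.7 -68.3 323.5] world [-107.2 -312.7  -87.7]
```

View pics/w23.png

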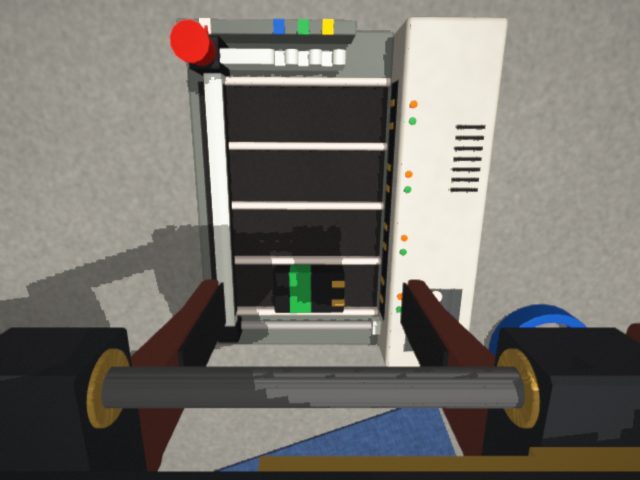

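```bash
python3 -m crank '[[[0,-0.005,0.025],[-0.023,0,0],0.085],[[0,-0.008,0.038],[0,0,0],0.085],[[0,-0.008,0.038],[0,0,0],0.085],[[0,-0.008,0.038],[0,0,0],0.085],[[0,-0.008,0.038],[0,0,0],0.085],[[0,-0.008,0.038],[0,0,0],0.085],[[0,-0.008,0.038],[0,0,0],0.085],[[0,-0.008,0.038],[0,0,0],0.085]]'; python3 -m crank '[[[0.02,-0.006,0.028],[0,0,0],0.085],[[0.03,-0.001,0.005],[0,0,0],0.085],[[0.03,0,0],[0,0,0],0.085],[[0,0,0],[0,0,0],0.085],[[0,0,0],[0,0,0],0.085],[[0,0,0],[0,0,0],0.085],[[0,0,0],[0,0,0],0.085],[[0,0,0],[0,0,0],0.085]]'; python3 - <<'E'
from packs import *
plan([442,-236,10],-7)
c=cam("wrist"); 
cv2.imwrite("pics/w24.png",c[0])
packs(c)
E
```

```text
t: 26.72
ee_pos: [449.3, -206.6, 195.7]
orientation: [1.3, 1.151, -1.302]
ft_force: [0.8, 0.4, 0.2]
width: 85.1
t: 27.38
ee_pos: [441.9, -236.7, 118.8]
orientation: [1.3, 1.146, -1.298]
ft_force: [1.3, 0.2, 0.8]
width: 85.1
t 27.38 pos [ 441.9 -236.7  118.8] jawyaw -7.06 w 85.1 F [1.3 0.2 0.8]
turn rv [-0.001  0.001 -0.002] | shift cur tool mm [108.8  -0.2  -0.8] | shift target tool mm [108.8   0.   -0.7] world [ 1.000e-01  7.000e-01 -1.088e+02]
[287 211  31  62] px [301.8 241.1] ctr [ 435.9 -232.7] size [42.9 20. ] yaw(contacts) -11.6 yaw(band) -7.1 2 [array([ 470., -231.]), array([ 468., -248.])]
[538 281  44  47] px [563.5 304.1] ctr [ 610.  -301.2] size [36.6 31.1] yaw(contacts) -6.1 yaw(band) -3.4 1 [array([ 650., -305.])]
[359 336  30  31] px [373.5 351.1] ctr [ 476.9 -321.8] size [24.9 21.8] yaw(contacts) None yaw(band) None 0 []
```

View pics/w24.png

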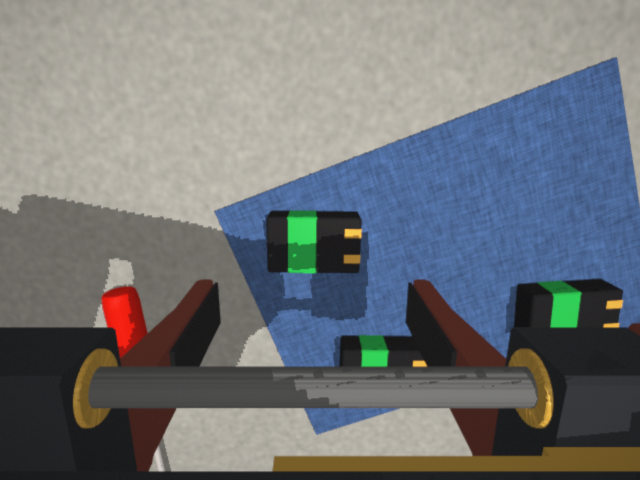

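```bash
python3 -m crank '[[[0.02,0,0],[0,0,0],0.085],[[0.035,0,-0.0003],[0,0,0],0.085],[[0.03,0,0],[0,0,0],0.085],[[0.015,0,0],[0,0,0],0.085],[[0.0,0,0],[0,0,0],0.085],[[0,0,0],[0,0,0],0.085],[[0,0,0],[0,0,0],0.085],[[0,0,0],[0,0,0],0.085]]'; python3 - <<'E'
from packs import *
plan([442.4,-236.2,10],-7)
E
```

```text
t: 28.1
ee_pos: [442.2, -236.8, 19.0]
orientation: [1.3, 1.145, -1.298]
ft_force: [0.3, 0.1, 0.1]
width: 84.7
t 28.1 pos [ 442.2 -236.8   19. ] jawyaw -7.09 w 84.7 F [0.3 0.1 0.1]
turn rv [-0.002  0.001 -0.003] | shift cur tool mm [ 9.   0.1 -0.6] | shift target tool mm [ 9.   0.1 -0.6] world [ 0.2  0.6 -9. ]
```

```bash
python3 -m crank '[[[0.005,0,-0.0005],[0,0,0],0.085],[[0.003,0,0],[0,0,0],0.085],[[0,0,0],[0,0,0],0.055],[[0,0,0],[0,0,0],0.055],[[0,0,0],[0,0,0],0.055],[[0,0,0],[0,0,0],0.055],[[0,0,0],[0,0,0],0.055],[[0,0,0],[0,0,0],0.055]]'; python3 - <<'E'
from packs import *
plan([442.4,-236.2,10],-7)
E
```

```text
t: 28.77
ee_pos: [441.2, -235.8, 9.5]
orientation: [1.3, 1.148, -1.3]
ft_force: [0.6, -0.7, 1.6]
width: 64.2
t 28.77 pos [ 441.2 -235.8    9.5] jawyaw -7.1 w 64.2 F [ 0.6 -0.7  1.6]
turn rv [-0.002  0.    -0.   ] | shift cur tool mm [-0.5  1.3  0.2] | shift target tool mm [-0.5  1.3  0.2] world [ 1.2 -0.4  0.5]
```

```bash
python3 -m crank '[[[0,0,0],[0,0,0],0.055],[[-0.008,0,0],[0,0,0],0.055],[[-0.02,0,0],[0.023,0,0],0.055],[[-0.03,0,0],[0,0,0],0.055],[[-0.03,0,0],[0,0,0],0.055],[[-0.03,0,0],[0,0,0],0.055],[[-0.012,0,0],[0,0,0],0.055],[[0,0,0],[0,0,0],0.055]]'; python3 - <<'E'
from packs import *
plan(C(-69,-26,140),CY)
c=cam("wrist"); im=c[0]
cv2.imwrite("pics/w25.png",cv2.convertScaleAbs(cv2.resize(im[245:375,200:430],None,fx=3.4,fy=3.4,interpolation=cv2.INTER_CUBIC),alpha=2,beta=20))
H,S,V=cv2.split(cv2.cvtColor(im,cv2.COLOR_BGR2HSV)); b=((H>10)&(H<28)&(S>110)&(V>90)).astype(np.uint8)
n,l,st,ce=cv2.connectedComponentsWithStats(b)
for i in range(1,n):
    if st[i,4]>40 and 240<ce[i][1]<375 and 330<ce[i][0]<420: print(st[i],ce[i].round(1),intool(*ce[i],-18.5))
E
```

```text
t: 29.43
ee_pos: [442.7, -236.7, 142.9]
orientation: [1.317, 1.13, -1.314]
ft_force: [1.6, -0.6, -0.1]
width: 63.8
t 29.43 pos [ 442.7 -236.7  142.9] jawyaw -8.42 w 63.8 F [ 1.6 -0.6 -0.1]
turn rv [ 0.     0.002 -0.006] | shift cur tool mm [   2.5   59.8 -314.5] | shift target tool mm [   2.9   59.8 -314.5] world [105.3 302.3  -2.9]
[364 297  29  15 402] [378.  303.6] [-18.5  26.7  -8.5]
[363 337  27  14 377] [376.  343.5] [-18.5  26.6   9.5]
```

View pics/w25.png

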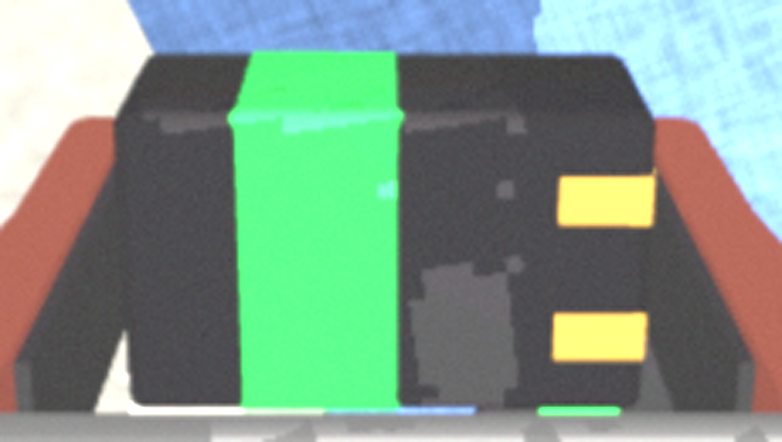

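```bash
python3 -m crank '[[[0,0.004,-0.02],[0,0,0],0.055],[[0,0.007,-0.036],[0,0,0],0.055],[[0,0.007,-0.037],[0,0,0],0.055],[[0,0.007,-0.037],[0,0,0],0.055],[[0,0.007,-0.037],[0,0,0],0.055],[[0,0.007,-0.037],[0,0,0],0.055],[[0,0.007,-0.037],[0,0,0],0.055],[[0,0.007,-0.037],[0,0,0],0.055]]';python3 -m crank '[[[0,0.0068,-0.0375],[0,0,0],0.055],[[0.02,0,0],[0,0,0],0.055],[[0.03,0,0],[0,0,0],0.055],[[0.03,0,0],[0,0,0],0.055],[[0.015,0,0],[0,0,0],0.055],[[0,0,0],[0,0,0],0.055],[[0,0,0],[0,0,0],0.055],[[0,0,0],[0,0,0],0.055]]'; cat > rib.py <<'E'
from packs import *
def rib(u=None):
    c=cam("wrist"); im=c[0].astype(int).sum(2); o=ctrl.get_obs(); xt=o["ee_pos"][2]-21.5
    # long horizontal bright stripes between bar and console
    for u in ((240,),(300,),(380,)):
        col=im[:,u[0]]; w=np.where(col[:300]>400)[0]
        gs=np.split(w,np.where(np.diff(w)>1)[0]+1)
        print(u,[(int(g[0]),int(g[-1]),float(intool(u[0],g.mean(),xt)[2])) for g in gs if 4<len(g)<25])
    return c
E
python3 - <<'E'
from rib import *
plan(C(-69,-25,19.5),CY)
c=rib(); cv2.imwrite("pics/w26.png",c[0])
E
```

```text
t: 30.25
ee_pos: [533.2, 33.3, 137.5]
orientation: [1.315, 1.138, -1.32]
ft_force: [0.9, -1.2, -1.8]
width: 63.6
t: 30.92
ee_pos: [546.5, 67.5, 44.4]
orientation: [1.316, 1.136, -1.317]
ft_force: [-0.9, 0.0, -1.5]
width: 63.8
t 30.92 pos [546.5  67.5  44.4] jawyaw -8.43 w 63.8 F [-0.9  0.  -1.5]
turn rv [0.    0.    0.001] | shift cur tool mm [24.9  1.9  0.6] | shift target tool mm [24.9  1.8  0.7] world [  1.7  -0.9 -24.9]
(240,) [(0, 7, -127.4), (122, 134, -76.7), (230, 242, -25.5)]
(300,) [(0, 8, -127.2), (122, 134, -76.7), (230, 242, -25.5)]
(380,) [(0, 8, -127.2), (122, 134, -76.7), (230, 243, -25.2)]
```

View pics/w26.png

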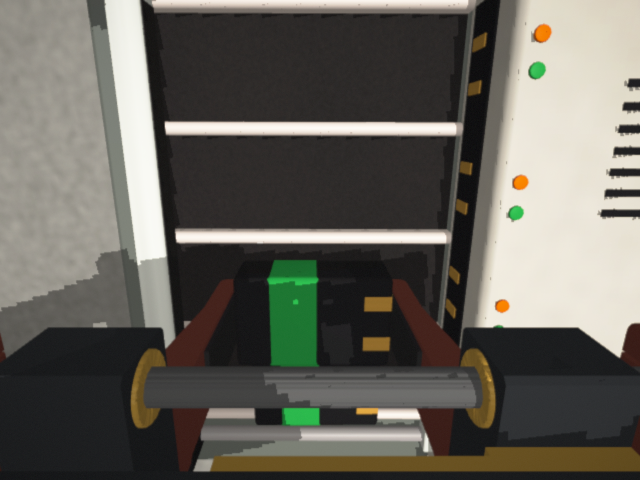

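```bash
python3 -m crank '[[[0.01,0.0015,0],[0,0,0],0.055],[[0.008,0,0],[0,0,0],0.055],[[0.005,0,0],[0,0,0],0.055],[[0,0,0],[0,0,0],0.055],[[0,0,0],[0,0,0],0.055],[[0,0,0],[0,0,0],0.055],[[0,0,0],[0,0,0],0.055],[[0,0,0],[0,0,0],0.055]]'; python3 - <<'E'
from rib import *
plan(C(-69,-25.5,19.5),CY)
c=rib(); cv2.imwrite("pics/w27.png",c[0])
E
```

```text
t: 32.08
ee_pos: [548.0, 67.4, 21.6]
orientation: [1.317, 1.136, -1.316]
ft_force: [-0.4, 0.3, -0.3]
width: 63.8
t 32.08 pos [548.   67.4  21.6] jawyaw -8.42 w 63.8 F [-0.4  0.3 -0.3]
turn rv [ 0. -0. -0.] | shift cur tool mm [2.1 0.3 1.2] | shift target tool mm [2.1 0.3 1.2] world [ 0.1 -1.3 -2.1]
(240,) [(121, 134, -76.7), (242, 256, -25.8)]
(300,) [(121, 135, -76.5), (242, 256, -25.8)]
(380,) [(121, 135, -76.5), (243, 257, -25.3)]
```

View pics/w27.png

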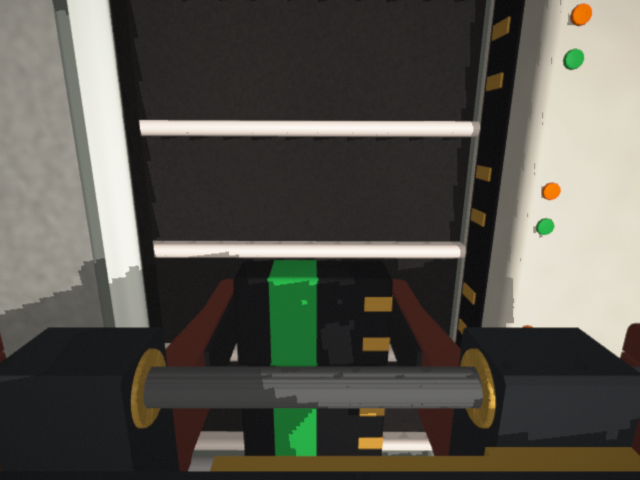

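Good fit; lower the last 2 mm, release, and go to pack C.

```bash
python3 -m crank '[[[0.002,0,0],[0,0,0],0.055],[[0.0005,0,0],[0,0,0],0.055],[[0,0,0],[0,0,0],0.055],[[0,0,0],[0,0,0],0.055],[[0,0,0],[0,0,0],0.08],[[0,0,0],[0,0,0],0.08],[[0,0,0],[0,0,0],0.08],[[0,0,0],[0,0,0],0.08]]'; python3 -m crank '[[[-0.02,0,0],[0,0,0],0.08],[[-0.03,0,0],[0,0,0],0.08],[[-0.03,0,0],[0,0,0],0.08],[[-0.03,0,0],[0,0,0],0.08],[[-0.03,0,-0.01],[0,0,0],0.08],[[-0.02,0,-0.03],[0,0,0],0.08],[[-0.02,0,-0.02],[0,0,0],0.08],[[0,0,0],[0,0,0],0.08]]'; python3 - <<'E'
from packs import *
c=cam("wrist"); 
cv2.imwrite("pics/w28.png",c[0])
packs(c,38)
c=cam("scene")
H,S,V=cv2.split(cv2.cvtColor(c[0],cv2.COLOR_BGR2HSV))
m=((H>50)&(H<70)&(S>150)&(V>80)).astype(np.uint8)
n,l,st,ce=cv2.connectedComponentsWithStats(m)
for i in range(1,n):
    if st[i,4]>20: print(st[i],ce[i].round(1),onz(c,*ce[i],28).round(1))
plan([622.3,-312,110],-3.5)
E
```

```text
t: 33.1
ee_pos: [547.9, 67.4, 18.8]
orientation: [1.317, 1.136, -1.317]
ft_force: [-0.3, 0.2, 0.2]
width: 80.1
t: 33.77
ee_pos: [559.7, 129.9, 203.3]
orientation: [1.321, 1.134, -1.308]
ft_force: [0.4, 0.4, 0.5]
width: 80.1
[289 264  23  47] px [299.9 286.8] ctr [541.3  72.4] size [44.9 19.7] yaw(contacts) -15.5 yaw(band) -9.3 2 [array([576.,  72.]), array([574.,  54.])]
[289 315  23  46] px [300.1 337.5] ctr [533.7  22.1] size [47.1 20.5] yaw(contacts) None yaw(band) None 0 []
[308 157   9  16  89] [312.2 163.9] [ 476.9 -338.2   28. ]
[264 182  11  16 105] [269.5 189.5] [ 615.7 -308.2   28. ]
[355 284   8   5  29] [358.6 286. ] [535.3  49.   28. ]
t 33.87 pos [556.8 127.1 199.2] jawyaw -8.33 w 79.8 F [-0.5  0.  -0.4]
turn rv [-0.084 -0.    -0.001] | shift cur tool mm [ 89.3 128.3 425. ] | shift target tool mm [ 89.2  92.2 434.3] world [  65.5 -439.1  -89.2]
```

View pics/w28.png

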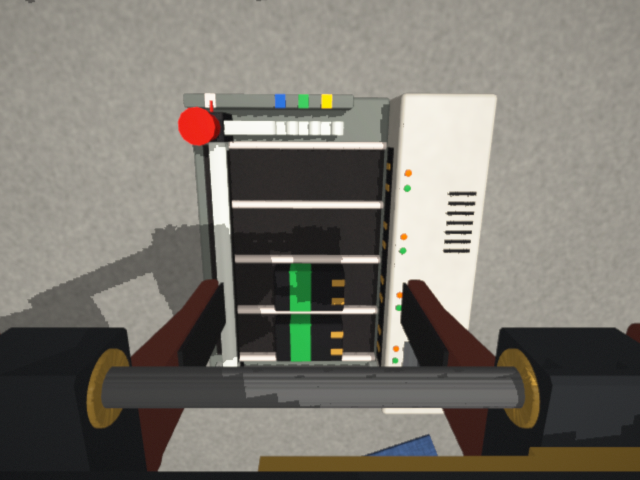

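```bash
python3 -m crank '[[[0,0.005,0.025],[-0.084,0,0],0.085],[[0,0.008,0.038],[0,0,0],0.085],[[0,0.008,0.038],[0,0,0],0.085],[[0,0.008,0.038],[0,0,0],0.085],[[0,0.008,0.038],[0,0,0],0.085],[[0,0.008,0.038],[0,0,0],0.085],[[0,0.008,0.038],[0,0,0],0.085],[[0,0.008,0.038],[0,0,0],0.085]]'; python3 -m crank '[[[0,0.008,0.038],[0,0,0],0.085],[[0,0.008,0.038],[0,0,0],0.085],[[0.02,0.008,0.038],[0,0,0],0.085],[[0.03,0.007,0.029],[0,0,0],0.085],[[0.03,0,0],[0,0,0],0.085],[[0,0,0],[0,0,0],0.085],[[0,0,0],[0,0,0],0.085],[[0,0,0],[0,0,0],0.085]]'; python3 - <<'E'
from packs import *
plan([622.3,-312,10],-3.5)
c=cam("wrist"); 
cv2.imwrite("pics/w29.png",c[0])
packs(c)
E
```

```text
t: 34.53
ee_pos: [595.2, -170.5, 196.7]
orientation: [1.255, 1.182, -1.259]
ft_force: [1.6, 0.2, 0.8]
width: 85.3
t: 35.2
ee_pos: [618.2, -309.9, 120.3]
orientation: [1.255, 1.18, -1.256]
ft_force: [0.6, 0.5, 0.5]
width: 85.1
t 35.2 pos [ 618.2 -309.9  120.3] jawyaw -3.61 w 85.1 F [0.6 0.5 0.5]
turn rv [-0.002 -0.001  0.001] | shift cur tool mm [110.3   4.4   1.9] | shift target tool mm [110.3   4.2   1.8] world [   4.1   -2.1 -110.3]
[293 216  30  61] px [307.6 245.9] ctr [ 615.2 -310. ] size [42.8 19.5] yaw(contacts) -7.1 yaw(band) -3.3 2 [array([ 650., -305.]), array([ 649., -323.])]
[ 99 264  40  62] px [115.2 293.8] ctr [ 476.9 -335.9] size [50.8 25.5] yaw(contacts) -16.7 yaw(band) -18.6 2 [array([ 510., -337.]), array([ 507., -354.])]
```

View pics/w29.png

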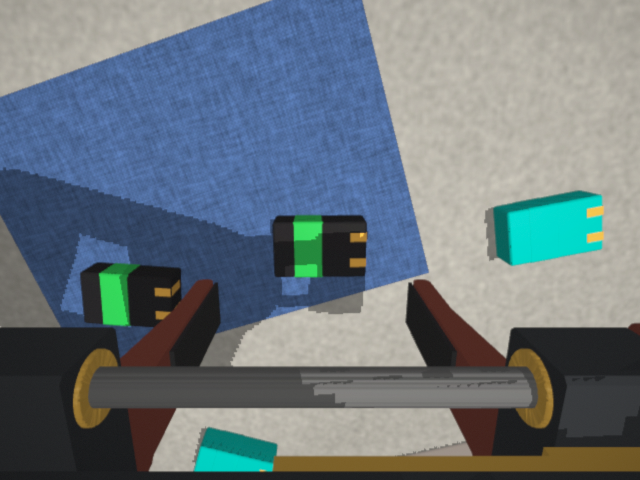

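```bash
python3 -m crank '[[[0.02,0.0044,0.0022],[0,0,0],0.085],[[0.035,0,0],[0,0,0],0.085],[[0.03,0,0],[0,0,0],0.085],[[0.017,0,0],[0,0,0],0.085],[[0.0,0,0],[0,0,0],0.085],[[0,0,0],[0,0,0],0.085],[[0,0,0],[0,0,0],0.085],[[0,0,0],[0,0,0],0.085]]'; python3 - <<'E'
from packs import *
plan([622.7,-312.4,10],-3.5)
E
```

```text
t: 35.92
ee_pos: [624.7, -313.2, 21.1]
orientation: [1.256, 1.175, -1.253]
ft_force: [0.2, 0.0, 0.5]
width: 85.0
t 35.92 pos [ 624.7 -313.2   21.1] jawyaw -3.58 w 85.0 F [0.2 0.  0.5]
turn rv [-0.001  0.002 -0.004] | shift cur tool mm [11.1 -2.1 -0.7] | shift target tool mm [11.1 -2.1 -0.7] world [ -2.    0.8 -11.1]
```

```bash
python3 -m crank '[[[0.007,-0.002,-0.0007],[0,0,0],0.085],[[0.003,0,0],[0,0,0],0.085],[[0,0,0],[0,0,0],0.055],[[0,0,0],[0,0,0],0.055],[[0,0,0],[0,0,0],0.055],[[0,0,0],[0,0,0],0.055],[[0,0,0],[0,0,0],0.055],[[0,0,0],[0,0,0],0.055]]'; python3 - <<'E'
from packs import *
plan([622.7,-312.4,10],-3.5)
E
python3 -m crank '[[[0,0,0],[0,0,0],0.055],[[-0.008,0,0],[0,0,0],0.055],[[-0.02,0,0],[0.086,0,0],0.055],[[-0.03,0,0],[0,0,0],0.055],[[-0.03,0,0],[0,0,0],0.055],[[-0.03,0,0],[0,0,0],0.055],[[-0.012,0,0],[0,0,0],0.055],[[0,0,0],[0,0,0],0.055]]'; cat > held.py <<'E'
from packs import *
def held(name,top):
    c=cam("wrist"); im=c[0]
    cv2.imwrite(name,cv2.convertScaleAbs(cv2.resize(im[245:375,200:430],None,fx=3.4,fy=3.4,interpolation=cv2.INTER_CUBIC),alpha=2,beta=20))
    H,S,V=cv2.split(cv2.cvtColor(im,cv2.COLOR_BGR2HSV)); b=((H>10)&(H<28)&(S>110)&(V>90)).astype(np.uint8)
    n,l,st,ce=cv2.connectedComponentsWithStats(b)
    for i in range(1,n):
        if st[i,4]>40 and 240<ce[i][1]<375 and 330<ce[i][0]<420: print(st[i],ce[i].round(1),intool(*ce[i],top))
E
python3 - <<'E'
from held import *
plan(C(-69,26,140),CY)
held("pics/w30.png",-18.5)
E
```

```text
t: 36.58
ee_pos: [621.2, -312.0, 8.4]
orientation: [1.255, 1.178, -1.255]
ft_force: [0.7, -0.2, -0.2]
width: 63.9
t 36.58 pos [ 621.2 -312.     8.4] jawyaw -3.61 w 63.9 F [ 0.7 -0.2 -0.2]
turn rv [-0.002  0.    -0.   ] | shift cur tool mm [-1.6  1.6  0.4] | shift target tool mm [-1.6  1.6  0.4] world [ 1.5 -0.4  1.6]
t: 37.25
ee_pos: [623.0, -312.9, 142.4]
orientation: [1.319, 1.129, -1.315]
ft_force: [0.4, 0.2, -0.7]
width: 63.9
t 37.25 pos [ 623.  -312.9  142.4] jawyaw -8.54 w 63.9 F [ 0.4  0.2 -0.7]
turn rv [-0.002  0.002 -0.006] | shift cur tool mm [   0.7 -130.5 -415.2] | shift target tool mm [   2.4 -129.7 -415.4] world [-67.4 429.9  -2.4]
[364 297  29  16 423] [378.4 305. ] [-18.5  26.9  -7.9]
[363 339  28  14 381] [376.2 345.4] [-18.5  26.8  10.4]
```

View pics/w30.png

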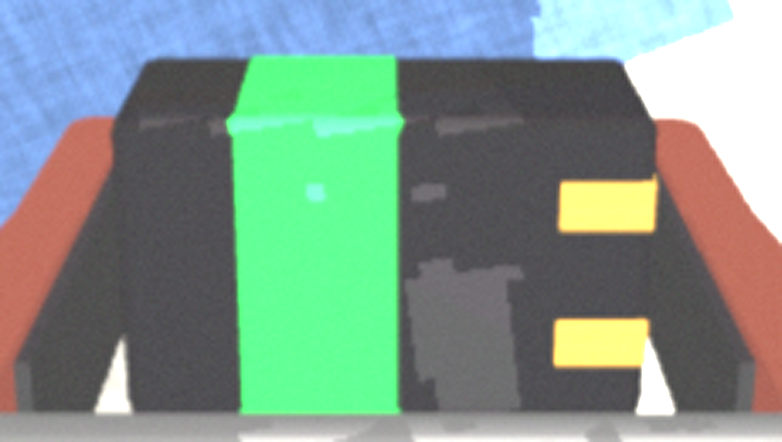

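```bash
python3 -m crank '[[[0,-0.006,-0.02],[0,0,0],0.055],[[0,-0.011,-0.036],[0,0,0],0.055],[[0,-0.0115,-0.037],[0,0,0],0.055],[[0,-0.0115,-0.037],[0,0,0],0.055],[[0,-0.0115,-0.037],[0,0,0],0.055],[[0,-0.0115,-0.037],[0,0,0],0.055],[[0,-0.0115,-0.037],[0,0,0],0.055],[[0,-0.0115,-0.037],[0,0,0],0.055]]';python3 -m crank '[[[0,-0.0115,-0.037],[0,0,0],0.055],[[0,-0.0115,-0.037],[0,0,0],0.055],[[0,-0.0115,-0.037],[0,0,0],0.055],[[0.01,-0.0092,-0.028],[0,0,0],0.055],[[0.03,0,0],[0,0,0],0.055],[[0.03,0,0],[0,0,0],0.055],[[0.02,0,0],[0,0,0],0.055],[[0.005,0,0],[0,0,0],0.055]]';python3 -m crank '[[[0,0,0],[0,0,0],0.055],[[0,0,0],[0,0,0],0.055],[[0,0,0],[0,0,0],0.055],[[0,0,0],[0,0,0],0.055],[[0,0,0],[0,0,0],0.055],[[0,0,0],[0,0,0],0.055],[[0,0,0],[0,0,0],0.055],[[0,0,0],[0,0,0],0.055]]'; python3 - <<'E'
from rib import *
plan(C(-69,27.7,19.5),CY)
c=rib(); cv2.imwrite("pics/w31.png",c[0])
E
```

```text
t: 38.07
ee_pos: [575.2, -22.4, 136.0]
orientation: [1.316, 1.138, -1.321]
ft_force: [0.4, 0.9, -0.6]
width: 63.5
t: 38.73
ee_pos: [550.5, 119.4, 38.1]
orientation: [1.311, 1.14, -1.325]
ft_force: [-0.4, 0.0, -2.0]
width: 64.2
t: 39.4
ee_pos: [554.9, 119.8, 43.7]
orientation: [1.319, 1.135, -1.318]
ft_force: [0.3, -1.0, -0.8]
width: 63.8
t 39.4 pos [554.9 119.8  43.7] jawyaw -8.54 w 63.8 F [ 0.3 -1.  -0.8]
turn rv [-0.002 -0.    -0.001] | shift cur tool mm [24.2  1.1  0.9] | shift target tool mm [24.2  1.1  0.9] world [  1.   -1.1 -24.2]
(240,) [(0, 20, -124.5), (124, 136, -75.9), (232, 244, -24.8)]
(300,) [(0, 19, -124.7), (123, 136, -76.1), (232, 244, -24.8)]
(380,) [(0, 20, -124.5), (24, 46, -115.0), (111, 115, -83.2), (120, 136, -76.7), (232, 244, -24.8)]
```

View pics/w31.png

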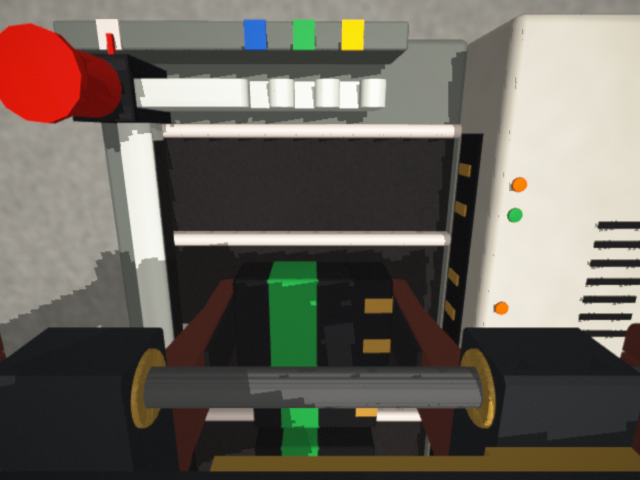

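```bash
python3 -m crank '[[[0.01,0.001,0],[-0.002,0,0],0.055],[[0.009,0,0],[0,0,0],0.055],[[0.005,0,0],[0,0,0],0.055],[[0,0,0],[0,0,0],0.055],[[0,0,0],[0,0,0],0.055],[[0,0,0],[0,0,0],0.055],[[0,0,0],[0,0,0],0.055],[[0,0,0],[0,0,0],0.055]]'; python3 - <<'E'
from rib import *
plan(C(-69,27.7,18.4),CY)
c=rib(); cv2.imwrite("pics/w32.png",c[0])
E
```

```text
t: 40.67
ee_pos: [555.6, 119.6, 19.2]
orientation: [1.317, 1.136, -1.317]
ft_force: [0.4, -0.1, -1.0]
width: 63.6
t 40.67 pos [555.6 119.6  19.2] jawyaw -8.42 w 63.6 F [ 0.4 -0.1 -1. ]
turn rv [0. 0. 0.] | shift cur tool mm [0.8 0.5 0.8] | shift target tool mm [0.8 0.5 0.8] world [ 0.3 -0.9 -0.8]
(240,) [(122, 136, -76.1), (245, 260, -25.0)]
(300,) [(122, 137, -75.9), (246, 260, -24.7)]
(380,) [(123, 137, -75.7), (246, 260, -24.7)]
```

View pics/w32.png

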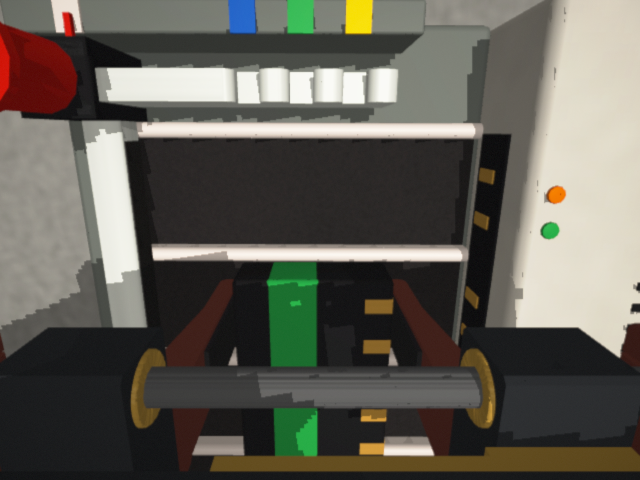

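```bash
python3 -m crank '[[[0.001,0,0],[0,0,0],0.055],[[0,0,0],[0,0,0],0.055],[[0,0,0],[0,0,0],0.055],[[0,0,0],[0,0,0],0.08],[[0,0,0],[0,0,0],0.08],[[0,0,0],[0,0,0],0.08],[[0,0,0],[0,0,0],0.08],[[0,0,0],[0,0,0],0.08]]'; python3 -m crank '[[[-0.02,0,0],[0,0,0],0.08],[[-0.03,0,0],[0,0,0],0.08],[[-0.03,0,0],[0,0,0],0.08],[[-0.03,0,0],[0,0,0],0.08],[[-0.03,0,0],[0,0,0],0.08],[[-0.02,0,0.02],[0,0,0],0.08],[[-0.02,0,0.02],[0,0,0],0.08],[[0,0,0],[0,0,0],0.08]]'; python3 - <<'E'
from packs import *
c=cam("scene")
H,S,V=cv2.split(cv2.cvtColor(c[0],cv2.COLOR_BGR2HSV))
m=((H>50)&(H<70)&(S>150)&(V>80)).astype(np.uint8)
n,l,st,ce=cv2.connectedComponentsWithStats(m)
for i in range(1,n):
    if st[i,4]>20: print(st[i],ce[i].round(1),onz(c,*ce[i],28).round(1))
plan([482.4,-340.5,110],-8.5)
E
```

```text
t: 41.68
ee_pos: [555.7, 119.7, 18.4]
orientation: [1.317, 1.136, -1.317]
ft_force: [0.4, -0.0, -0.7]
width: 80.3
t: 42.35
ee_pos: [551.5, 78.3, 202.3]
orientation: [1.321, 1.131, -1.313]
ft_force: [1.2, 0.4, -0.3]
width: 79.6
[308 157   9  16  82] [312.  163.6] [ 476.9 -339.6   28. ]
[347 265  13  15  88] [353.2 271.9] [529.5   9.2  28. ]
[358 289   9  11  54] [361.8 294.9] [539.6  73.5  28. ]
[352 303  12  17 118] [357.3 311.4] [568.9 107.   28. ]
t 42.4 pos [550.9  79.2 200.4] jawyaw -8.54 w 80.0 F [ 0.3 -0.4 -0.4]
turn rv [-0.001 -0.001 -0.004] | shift cur tool mm [ 89.9  -5.8 425.3] | shift target tool mm [ 90.4  -5.7 425.2] world [ -68.5 -419.7  -90.4]
```

```bash
python3 -m crank '[[[0,0,0.025],[0,0,0],0.085],[[0,-0.001,0.039],[0,0,0],0.085],[[0,-0.001,0.039],[0,0,0],0.085],[[0,0,0.039],[0,0,0],0.085],[[0,-0.001,0.039],[0,0,0],0.085],[[0,0,0.039],[0,0,0],0.085],[[0,-0.001,0.039],[0,0,0],0.085],[[0,0,0.039],[0,0,0],0.085]]'; python3 -m crank '[[[0,-0.001,0.039],[0,0,0],0.085],[[0,0,0.039],[0,0,0],0.085],[[0.02,-0.001,0.039],[0,0,0],0.085],[[0.03,0,0.01],[0,0,0],0.085],[[0.03,0,0],[0,0,0],0.085],[[0,0,0],[0,0,0],0.085],[[0,0,0],[0,0,0],0.085],[[0,0,0],[0,0,0],0.085]]'; python3 - <<'E'
from packs import *
plan([482.4,-340.5,10],-8.5)
c=cam("wrist"); 
cv2.imwrite("pics/w33.png",c[0])
packs(c)
E
```

```text
t: 43.07
ee_pos: [501.3, -215.0, 196.9]
orientation: [1.316, 1.138, -1.317]
ft_force: [-0.1, 0.8, 0.3]
width: 85.2
t: 43.73
ee_pos: [482.6, -337.0, 119.6]
orientation: [1.316, 1.137, -1.316]
ft_force: [0.7, 0.1, 0.5]
width: 85.0
t 43.73 pos [ 482.6 -337.   119.6] jawyaw -8.38 w 85.0 F [0.7 0.1 0.5]
turn rv [ 0.002 -0.     0.   ] | shift cur tool mm [109.6   0.4   3.5] | shift target tool mm [109.6   0.4   3.5] world [  -0.2   -3.5 -109.6]
[288 219  30  62] px [302.5 249. ] ctr [ 475.8 -338.6] size [43.5 19.6] yaw(contacts) -12.0 yaw(band) -8.2 2 [array([ 511., -337.]), array([ 508., -355.])]
```

View pics/w33.png

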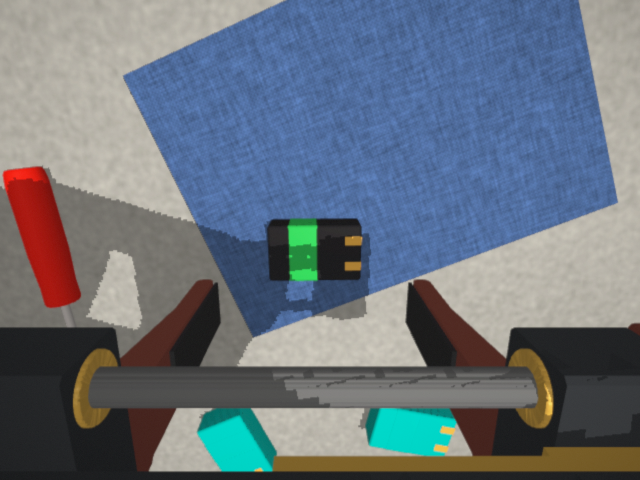

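```bash
python3 -m crank '[[[0.02,0.0004,0.0045],[0,0,0],0.085],[[0.035,0,0],[0,0,0],0.085],[[0.03,0,0],[0,0,0],0.085],[[0.015,0,0],[0,0,0],0.085],[[0.0,0,0],[0,0,0],0.085],[[0,0,0],[0,0,0],0.085],[[0,0,0],[0,0,0],0.085],[[0,0,0],[0,0,0],0.085]]'; python3 - <<'E'
from packs import *
plan([482.7,-341.7,10.5],-8.5)
E
```

```text
t: 44.45
ee_pos: [483.2, -342.8, 21.5]
orientation: [1.316, 1.132, -1.315]
ft_force: [0.9, 1.1, -0.5]
width: 84.6
t 44.45 pos [ 483.2 -342.8   21.5] jawyaw -8.4 w 84.6 F [ 0.9  1.1 -0.5]
turn rv [ 0.002  0.002 -0.003] | shift cur tool mm [11.  -0.7 -1.1] | shift target tool mm [11.  -0.7 -1. ] world [ -0.5   1.1 -11. ]
```

```bash
python3 -m crank '[[[0.006,-0.0007,-0.001],[0,0,0],0.085],[[0.002,0,0],[0,0,0],0.085],[[0,0,0],[0,0,0],0.055],[[0,0,0],[0,0,0],0.055],[[0,0,0],[0,0,0],0.055],[[0,0,0],[0,0,0],0.055],[[0,0,0],[0,0,0],0.055],[[0,0,0],[0,0,0],0.055]]'; python3 - <<'E'
from packs import *
plan([482.7,-341.7,10.5],-8.5)
E
python3 -m crank '[[[0,0,0],[0,0,0],0.055],[[-0.008,0,0],[0,0,0],0.055],[[-0.02,0,0],[0,0,0],0.055],[[-0.03,0,0],[0,0,0],0.055],[[-0.03,0,0],[0,0,0],0.055],[[-0.03,0,0],[0,0,0],0.055],[[-0.012,0,0],[0,0,0],0.055],[[0,0,0],[0,0,0],0.055]]'
python3 - <<'E'
from held import *
plan(C(-69,78,140),CY)
held("pics/w34.png",-18)
E
```

```text
t: 45.12
ee_pos: [481.2, -341.1, 11.4]
orientation: [1.317, 1.136, -1.317]
ft_force: [-0.1, -0.1, 0.0]
width: 64.0
t 45.12 pos [ 481.2 -341.1   11.4] jawyaw -8.42 w 64.0 F [-0.1 -0.1  0. ]
turn rv [ 0.001  0.    -0.   ] | shift cur tool mm [0.9 1.6 0.4] | shift target tool mm [0.9 1.6 0.4] world [ 1.5 -0.6 -0.9]
t: 45.78
ee_pos: [482.8, -342.2, 144.7]
orientation: [1.317, 1.13, -1.314]
ft_force: [-0.8, -0.2, -1.2]
width: 64.1
t 45.78 pos [ 482.8 -342.2  144.7] jawyaw -8.42 w 64.1 F [-0.8 -0.2 -1.2]
turn rv [ 0.     0.003 -0.005] | shift cur tool mm [   3.2    4.9 -516.9] | shift target tool mm [   4.7    4.7 -516.9] world [ 80.5 510.6  -4.7]
[363 294  29  16 416] [377.2 301.9] [-18.   26.4  -9. ]
[362 335  28  14 372] [374.9 341.4] [-18.   26.2   8.8]
```

View pics/w34.png

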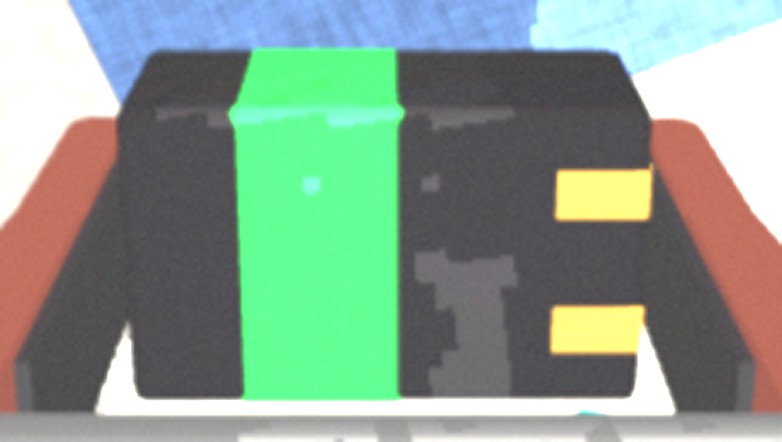

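```bash
python3 -m crank '[[[0,0,-0.02],[0,0,0],0.055],[[0,0,-0.037],[0,0,0],0.055],[[0,0.001,-0.039],[0,0,0],0.055],[[0,0,-0.039],[0,0,0],0.055],[[0,0.001,-0.039],[0,0,0],0.055],[[0,0,-0.039],[0,0,0],0.055],[[0,0.001,-0.039],[0,0,0],0.055],[[0,0,-0.039],[0,0,0],0.055]]';python3 -m crank '[[[0,0.001,-0.039],[0,0,0],0.055],[[0,0,-0.039],[0,0,0],0.055],[[0,0.001,-0.039],[0,0,0],0.055],[[0,0,-0.039],[0,0,0],0.055],[[0,0,-0.038],[0,0,0],0.055],[[0,0,-0.032],[0,0,0],0.055],[[0,0,0],[0,0,0],0.055],[[0.01,0,0],[0,0,0],0.055]]';python3 -m crank '[[[0.03,0,0],[0,0,0],0.055],[[0.03,0,0],[0,0,0],0.055],[[0.02,0,0],[0,0,0],0.055],[[0,0,0],[0,0,0],0.055],[[0,0,0],[0,0,0],0.055],[[0,0,0],[0,0,0],0.055],[[0,0,0],[0,0,0],0.055],[[0,0,0],[0,0,0],0.055]]'; python3 - <<'E'
from rib import *
plan(C(-69,78.1,21.4),CY)
c=rib(); cv2.imwrite("pics/w35.png",c[0])
E
```

```text
t: 46.6
ee_pos: [525.4, -51.6, 139.1]
orientation: [1.315, 1.139, -1.32]
ft_force: [1.2, -0.5, -1.4]
width: 63.8
t: 47.27
ee_pos: [561.8, 171.3, 130.3]
orientation: [1.314, 1.138, -1.315]
ft_force: [0.6, -0.2, -0.7]
width: 64.1
t: 47.93
ee_pos: [562.8, 169.7, 52.6]
orientation: [1.319, 1.135, -1.315]
ft_force: [0.2, 0.5, -1.7]
width: 63.6
t 47.93 pos [562.8 169.7  52.6] jawyaw -8.44 w 63.6 F [ 0.2  0.5 -1.7]
turn rv [-0.    -0.001 -0.002] | shift cur tool mm [31.2  0.6  1. ] | shift target tool mm [31.2  0.7  1. ] world [  0.5  -1.1 -31.2]
(240,) [(160, 179, -57.3)]
(300,) []
(380,) [(161, 179, -57.0)]
```

View pics/w35.png

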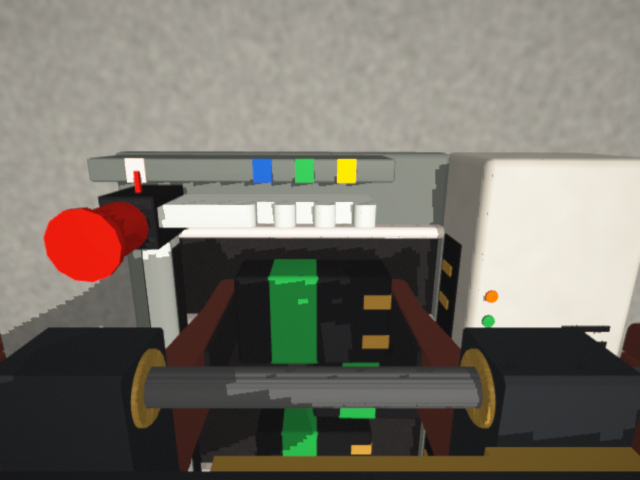

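```bash
python3 - <<'E'
from h import *
s=cam("scene"); d=cam("side")
a=cv2.resize(s[0][245:385,280:430],None,fx=4,fy=4,interpolation=cv2.INTER_CUBIC)
b=cv2.resize(d[0][160:270,270:390],None,fx=5,fy=5,interpolation=cv2.INTER_CUBIC)
cv2.imwrite("pics/s36.png",cv2.convertScaleAbs(a,alpha=1.5,beta=15)); cv2.imwrite("pics/d36.png",cv2.convertScaleAbs(b,alpha=1.5,beta=15))
E
```

```text
(no output)
```

View pics/s36.png

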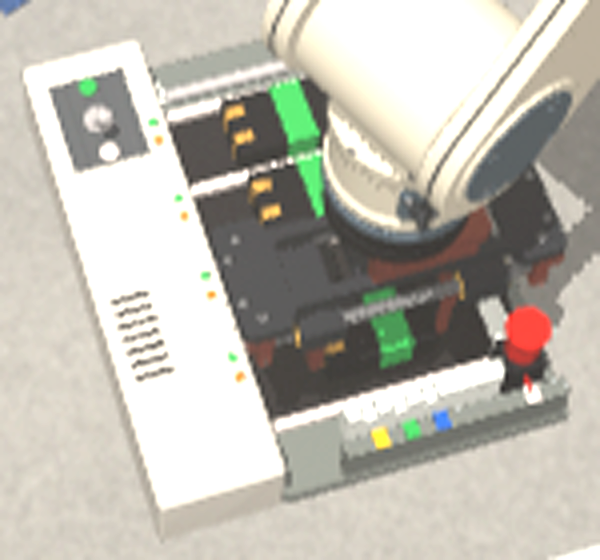

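View pics/d36.png

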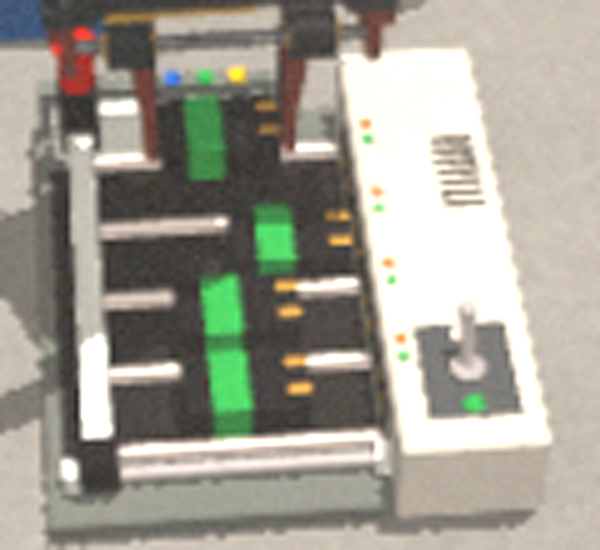

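```bash
python3 - <<'E'
from h import *
im=cv2.imread("pics/w35.png")
cv2.imwrite("pics/w35z.png",cv2.resize(im[190:280,180:450],None,fx=2.9,fy=4,interpolation=cv2.INTER_NEAREST))
g=im.astype(int).sum(2)
for u in(240,330,400): print(u,g[218:246,u].tolist())
print(intool(330,232,31.1))
plan(C(-69,78.1,21.4),CY)
E
```

```text
240 [743, 744, 744, 742, 742, 738, 735, 732, 732, 695, 699, 721, 736, 746, 748, 743, 732, 713, 667, 463, 241, 147, 136, 130, 140, 137, 137, 138]
330 [735, 735, 735, 735, 735, 735, 735, 735, 731, 699, 694, 717, 737, 749, 754, 748, 736, 720, 682, 530, 297, 158, 135, 130, 128, 132, 134, 136]
400 [421, 422, 420, 417, 419, 422, 438, 453, 468, 588, 677, 714, 734, 748, 754, 749, 740, 722, 680, 653, 423, 185, 140, 141, 139, 136, 135, 132]
[ 31.1   9.3 -25.6]
t 48.23 pos [562.  169.8  51.8] jawyaw -8.42 w 63.8 F [ 0.6  0.1 -0.7]
turn rv [ 0.    -0.    -0.001] | shift cur tool mm [30.4  1.4  1.1] | shift target tool mm [30.4  1.4  1.1] world [  1.3  -1.3 -30.4]
```

View pics/w35z.png

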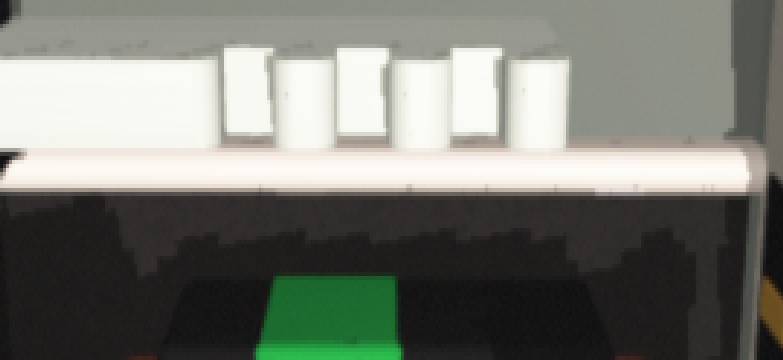

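```bash
python3 -m crank '[[[0.01,0.0012,0.0008],[0,0,0],0.055],[[0.01,0,0],[0,0,0],0.055],[[0.007,0,0],[0,0,0],0.055],[[0.002,0,0],[0,0,0],0.055],[[0,0,0],[0,0,0],0.055],[[0,0,0],[0,0,0],0.055],[[0,0,0],[0,0,0],0.055],[[0,0,0],[0,0,0],0.055]]'; python3 - <<'E'
from rib import *
plan(C(-69,78.1,21.4),CY)
c=cam("wrist"); cv2.imwrite("pics/w37.png",c[0])
E
```

```text
t: 48.9
ee_pos: [562.7, 168.7, 21.8]
orientation: [1.316, 1.136, -1.317]
ft_force: [1.2, -0.4, -1.1]
width: 63.6
t 48.9 pos [562.7 168.7  21.8] jawyaw -8.42 w 63.6 F [ 1.2 -0.4 -1.1]
turn rv [0.    0.    0.001] | shift cur tool mm [0.4 0.7 0. ] | shift target tool mm [0.4 0.7 0. ] world [ 0.6 -0.1 -0.4]
```

View pics/w37.png

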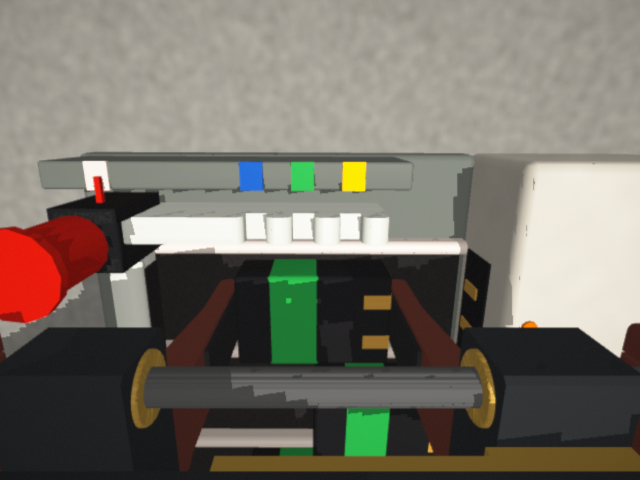

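```bash
python3 -m crank '[[[0.001,0,0],[0,0,0],0.055],[[0,0,0],[0,0,0],0.055],[[0,0,0],[0,0,0],0.055],[[0,0,0],[0,0,0],0.08],[[0,0,0],[0,0,0],0.08],[[0,0,0],[0,0,0],0.08],[[0,0,0],[0,0,0],0.08],[[0,0,0],[0,0,0],0.08]]'; python3 -m crank '[[[-0.02,0,0],[0,0,0],0.08],[[-0.03,0,0],[0,0,0],0.08],[[-0.03,0,0],[0,0,0],0.08],[[-0.03,0,0],[0,0,0],0.08],[[-0.04,0,0],[0,0,0],0.08],[[-0.04,0,0],[0,0,0],0.08],[[-0.04,0,0],[0,0,0],0.08],[[-0.03,0,0],[0,0,0],0.08]]'; python3 - <<'E'
from packs import *
plan(C(-145,118,64),CY+90)
c=cam("wrist"); cv2.imwrite("pics/w38.png",c[0])
E
```

```text
t: 49.62
ee_pos: [562.9, 168.8, 21.3]
orientation: [1.317, 1.136, -1.317]
ft_force: [-0.2, -0.1, -0.3]
width: 80.3
t: 50.28
ee_pos: [563.4, 168.9, 285.0]
orientation: [1.319, 1.135, -1.314]
ft_force: [1.5, -0.3, -0.0]
width: 80.1
t 50.28 pos [563.4 168.9 285. ] jawyaw -8.42 w 80.1 F [ 1.5 -0.3 -0. ]
turn rv [-1.57e+00  1.00e-03 -3.00e-03] | shift cur tool mm [220.8 -76.7 -39.3] | shift target tool mm [221.   39.6 -76.1] world [ -69.5   50.3 -221. ]
```

View pics/w38.png

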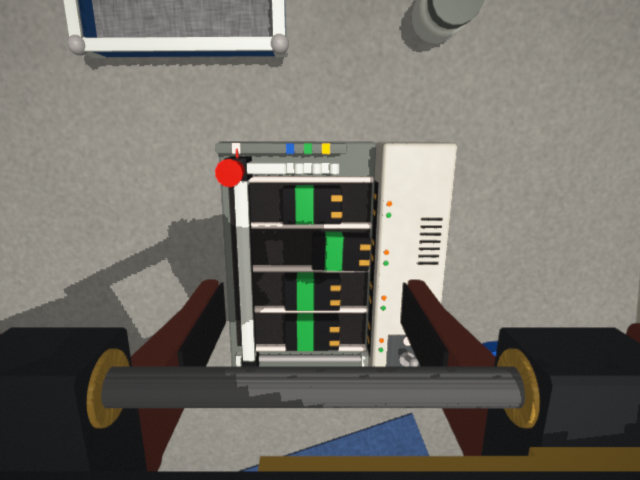

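```bash
python3 - <<'E'
from h import *
im=cv2.imread("pics/w38.png")
cv2.imwrite("pics/w38z.png",cv2.convertScaleAbs(cv2.resize(im[135:365,205:400],None,fx=2.6,fy=2.6,interpolation=cv2.INTER_CUBIC),alpha=1.8,beta=15))
d=cam("side"); cv2.imwrite("pics/d38.png",cv2.convertScaleAbs(cv2.resize(d[0][160:270,270:390],None,fx=5,fy=5,interpolation=cv2.INTER_CUBIC),alpha=1.5,beta=15))
E
```

```text
(no output)
```

View pics/w38z.png

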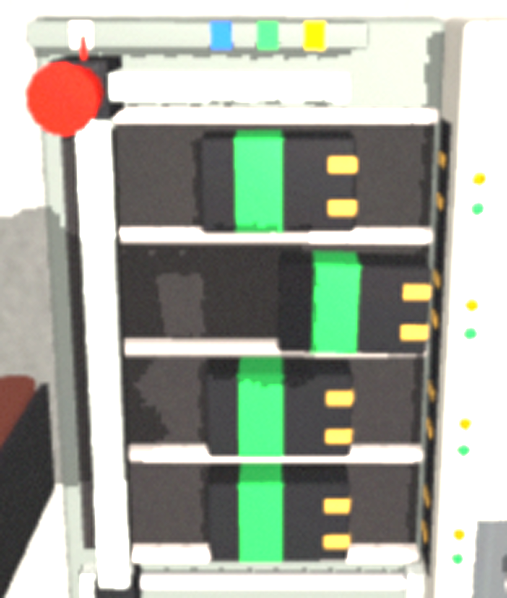

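View pics/d38.png

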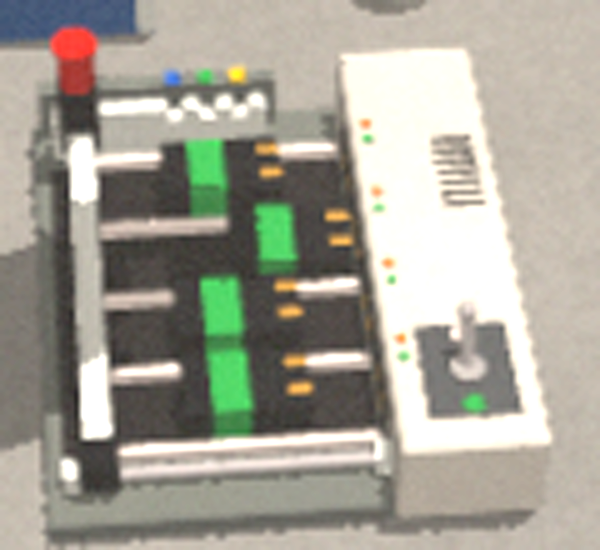

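```bash
python3 - <<'E'
from h import *
c=cam("wrist")
H,S,V=cv2.split(cv2.cvtColor(c[0],cv2.COLOR_BGR2HSV))
m=(((H<6)|(H>174))&(S>180)&(V>150)).astype(np.uint8)
n,l,st,ce=cv2.connectedComponentsWithStats(m)
for i in range(1,n):
    if st[i,4]>60: print(st[i],ce[i].round(1),onz(c,*ce[i],94).round(1))
print(C(-145,118,94))
plan(C(-145,118,125),CY)
E
```

```text
[212 161  27  28 575] [225.1 174.1] [495.5 219.9  94. ]
[493.98470247 219.20309561  94.        ]
t 50.43 pos [564.3 169.2 284.3] jawyaw -8.42 w 80.2 F [ 0.8 -0.2 -1. ]
turn rv [ 0.    -0.002 -0.005] | shift cur tool mm [158.9 -77.7 -38.8] | shift target tool mm [159.3 -76.9 -39.2] world [ -70.3   50.  -159.3]
```

```bash
python3 -m crank '[[[0.01,-0.02,-0.01],[0,0,0],0.06],[[0.02,-0.028,-0.015],[0,0,0],0.06],[[0.03,-0.028,-0.0142],[0,0,0],0.06],[[0.035,0,0],[0,0,0],0.06],[[0.035,0,0],[0,0,0],0.06],[[0.025,0,0],[0,0,0],0.06],[[0,0,0],[0,0,0],0.06],[[0,0,0],[0,0,0],0.06]]'; python3 - <<'E'
from h import *
plan(C(-145,118,64),CY)
c=cam("wrist"); cv2.imwrite("pics/w39.png",c[0])
H,S,V=cv2.split(cv2.cvtColor(c[0],cv2.COLOR_BGR2HSV))
m=(((H<6)|(H>174))&(S>180)&(V>150)).astype(np.uint8)
n,l,st,ce=cv2.connectedComponentsWithStats(m)
for i in range(1,n):
    if st[i,4]>60: print(st[i],ce[i].round(1),onz(c,*ce[i],94).round(1))
E
```

```text
t: 51.1
ee_pos: [492.7, 217.2, 125.4]
orientation: [1.312, 1.138, -1.322]
ft_force: [-0.3, 0.3, 0.8]
width: 59.8
t 51.1 pos [492.7 217.2 125.4] jawyaw -8.42 w 59.8 F [-0.3  0.3  0.8]
turn rv [0.    0.003 0.005] | shift cur tool mm [61.4  1.3 -2.4] | shift target tool mm [61.4  1.  -2.2] world [  1.3   2.  -61.4]
[ 295  251   44   44 1507] [316.  272.7] [495.1 220.   94. ]
```

View pics/w39.png

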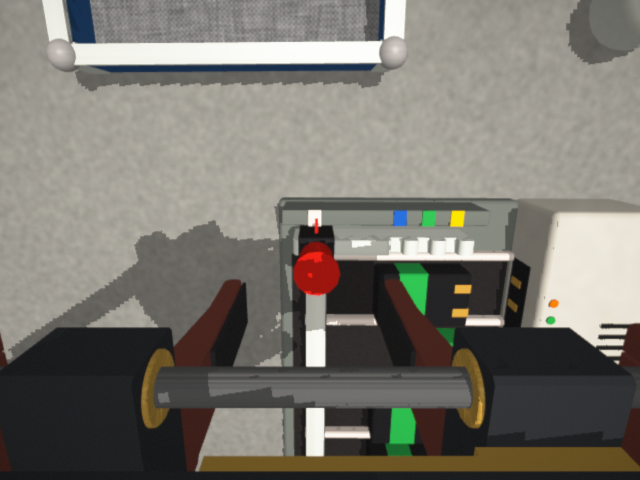

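```bash
python3 -m crank '[[[0.02,0.0018,-0.0025],[0,0,0],0.06],[[0.025,0,0],[0,0,0],0.06],[[0.01,0,0],[0,0,0],0.06],[[0.003,0,0],[0,0,0],0.06],[[0,0,0],[0,0,0],0.05],[[0,0,0],[0,0,0],0.05],[[0,0,0],[0,0,0],0.05],[[0,0,0],[0,0,0],0.05]]'; python3 - <<'E'
from h import *
plan([494.6,219.8,64],CY)
E
```

```text
t: 51.82
ee_pos: [497.4, 220.4, 70.7]
orientation: [1.318, 1.135, -1.315]
ft_force: [-0.4, -0.4, -0.5]
width: 50.5
t 51.82 pos [497.4 220.4  70.7] jawyaw -8.42 w 50.5 F [-0.4 -0.4 -0.5]
turn rv [ 0.    -0.001 -0.002] | shift cur tool mm [ 6.7 -2.7  1. ] | shift target tool mm [ 6.7 -2.7  1. ] world [-2.8 -0.6 -6.7]
```

```bash
python3 -m crank '[[[0.005,-0.0025,0.001],[0,0,0],0.05],[[0,0,0],[0,0,0],0.05],[[0,0,0],[0,0,0],0.05],[[0,0,0],[0,0,0],0.01],[[0,0,0],[0,0,0],0.01],[[0,0,0],[0,0,0],0.01],[[0,0,0],[0,0,0],0.01],[[0,0,0],[0,0,0],0.01]]';python3 -m crank '[[[0,0,0],[0,0,0],0.01],[[0,0,0],[0,0,0],0.01],[[0,0,0],[0,0,0],0.01],[[0,0,0],[0,0,0],0.01],[[0,0,0],[0,0,0],0.01],[[0,0,0],[0,0,0],0.01],[[0,0,0],[0,0,0],0.01],[[0,0,0],[0,0,0],0.01]]'; python3 - <<'E'
from h import *
plan([494.6,219.8,64],CY)
E
```

```text
t: 52.48
ee_pos: [494.1, 219.5, 64.6]
orientation: [1.317, 1.136, -1.317]
ft_force: [0.5, 0.2, -0.3]
width: 23.0
t: 53.15
ee_pos: [494.1, 219.5, 64.5]
orientation: [1.317, 1.136, -1.317]
ft_force: [0.2, 0.4, 0.6]
width: 23.2
t 53.15 pos [494.1 219.5  64.5] jawyaw -8.42 w 23.2 F [0.2 0.4 0.6]
turn rv [ 0. -0. -0.] | shift cur tool mm [ 0.5  0.5 -0.3] | shift target tool mm [ 0.5  0.5 -0.3] world [ 0.5  0.3 -0.5]
```

```bash
python3 -m crank '[[[-0.004,0,0],[0,0,0],0.01],[[-0.004,0,0],[0,0,0],0.01],[[-0.0025,0,0],[0,0,0],0.01],[[0,0,0],[0,0,0],0.01],[[0,0,0],[0,0,0],0.01],[[0,0,0],[0,0,0],0.01],[[0,0,0],[0,0,0],0.01],[[0,0,0],[0,0,0],0.01]]'; python3 - <<'E'
from h import *
plan(C(-73,118.3,74.5),CY)
c=cam("wrist"); cv2.imwrite("pics/w40.png",c[0])
E
```

```text
t: 53.82
ee_pos: [493.8, 219.5, 74.8]
orientation: [1.316, 1.136, -1.317]
ft_force: [-0.3, 1.6, -5.1]
width: 23.0
t 53.82 pos [493.8 219.5  74.8] jawyaw -8.42 w 23.0 F [-0.3  1.6 -5.1]
turn rv [0. 0. 0.] | shift cur tool mm [ 0.3 72.2 -0.1] | shift target tool mm [ 0.3 72.2 -0.1] world [ 71.5 -10.5  -0.3]
```

View pics/w40.png

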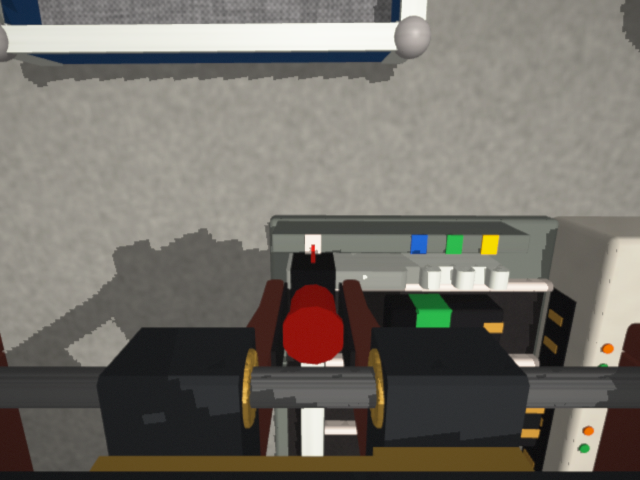

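```bash
python3 -m crank '[[[0,0.006,0],[0,0,0],0.01],[[0,0.01,0],[0,0,0],0.01],[[0,0.01,0],[0,0,0],0.01],[[0,0.012,0],[0,0,0],0.01],[[0,0.012,0],[0,0,0],0.01],[[0,0.01,0],[0,0,0],0.01],[[0,0.008,0],[0,0,0],0.01],[[0,0.003,0],[0,0,0],0.01]]';python3 -m crank '[[[0,0,0],[0,0,0],0.01],[[0,0,0],[0,0,0],0.01],[[0,0,0],[0,0,0],0.01],[[0,0,0],[0,0,0],0.01],[[0,0,0],[0,0,0],0.01],[[0,0,0],[0,0,0],0.01],[[0,0,0],[0,0,0],0.01],[[0,0,0],[0,0,0],0.01]]'; python3 - <<'E'
from h import *
plan(C(-73,118.3,74.5),CY)
c=cam("wrist"); cv2.imwrite("pics/w41.png",c[0])
E
```

```text
t: 54.53
ee_pos: [565.7, 208.6, 74.8]
orientation: [1.317, 1.135, -1.317]
ft_force: [-3.4, 1.1, -5.5]
width: 22.9
t: 55.2
ee_pos: [564.2, 209.1, 75.1]
orientation: [1.316, 1.136, -1.317]
ft_force: [1.0, -1.9, -5.0]
width: 22.8
t 55.2 pos [564.2 209.1  75.1] jawyaw -8.41 w 22.8 F [ 1.  -1.9 -5. ]
turn rv [ 0.001  0.    -0.   ] | shift cur tool mm [ 0.6  1.1 -0. ] | shift target tool mm [ 0.6  1.1 -0. ] world [ 1.1 -0.1 -0.6]
```

View pics/w41.png

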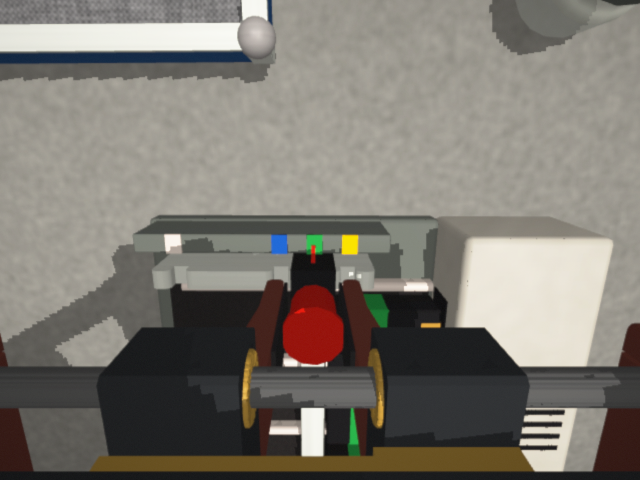

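```bash
python3 -m crank '[[[0,0.001,0],[0,0,0],0.01],[[0,0,0],[0,0,0],0.01],[[0.003,0,0],[0,0,0],0.01],[[0.003,0,0],[0,0,0],0.01],[[0.003,0,0],[0,0,0],0.01],[[0,0,0],[0,0,0],0.01],[[0,0,0],[0,0,0],0.01],[[0,0,0],[0,0,0],0.01]]'; python3 - <<'E'
from h import *
plan(C(-73,118.3,64.5),CY)
E
python3 -m crank '[[[0,0,0],[0,0,0],0.05],[[0,0,0],[0,0,0],0.05],[[0,0,0],[0,0,0],0.05],[[0,0,0],[0,0,0],0.05],[[0,0,0],[0,0,0],0.05],[[-0.01,0,0],[0,0,0],0.06],[[-0.03,0,0],[0,0,0],0.06],[[-0.04,0,0],[0,0,0],0.06]]'
python3 -m crank '[[[-0.04,0,0],[0,0,0],0.06],[[-0.04,0,0.01],[0,0,0],0.06],[[-0.03,0,0.03],[0,0,0],0.06],[[-0.03,0,0.03],[0,0,0],0.06],[[0,0,0.03],[0,0,0],0.06],[[0,0,0],[0,0,0],0.06],[[0,0,0],[0,0,0],0.06],[[0,0,0],[0,0,0],0.06]]'
python3 - <<'E'
from h import *
c=cam("wrist"); cv2.imwrite("pics/w42.png",c[0])
H,S,V=cv2.split(cv2.cvtColor(c[0],cv2.COLOR_BGR2HSV))
m=(((H<6)|(H>174))&(S>180)&(V>150)).astype(np.uint8)
n,l,st,ce=cv2.connectedComponentsWithStats(m)
for i in range(1,n):
    if st[i,4]>60: print(st[i],ce[i].round(1),onz(c,*ce[i],94).round(1),onz(c,*ce[i],102).round(1))
print(C(-73,118,94))
d=cam("side"); print(proj(d,C(-73,118,94)),proj(d,C(-73,118,102)))
cv2.imwrite("pics/d42.png",cv2.convertScaleAbs(cv2.resize(d[0][150:270,270:390],None,fx=5,fy=5,interpolation=cv2.INTER_CUBIC),alpha=1.5,beta=15))
plan(C(40,-80,110),CY+90)
E
```

```text
t: 55.92
ee_pos: [565.1, 208.9, 66.0]
orientation: [1.316, 1.136, -1.317]
ft_force: [-1.3, -2.2, -3.4]
width: 23.2
t 55.92 pos [565.1 208.9  66. ] jawyaw -8.42 w 23.2 F [-1.3 -2.2 -3.4]
turn rv [0. 0. 0.] | shift cur tool mm [ 1.5  0.1 -0. ] | shift target tool mm [ 1.5  0.1 -0. ] world [ 0.1  0.  -1.5]
t: 56.58
ee_pos: [563.2, 208.3, 144.8]
orientation: [1.312, 1.138, -1.322]
ft_force: [0.8, 0.2, 0.0]
width: 60.0
t: 57.25
ee_pos: [550.6, 111.4, 285.1]
orientation: [1.317, 1.136, -1.317]
ft_force: [0.2, 0.5, 0.2]
width: 59.8
[299  87  28  32 655] [312.6 103.6] [565.5 209.   94. ] [565.4 208.4 102. ]
[565.2053795  208.63828788  94.        ]
[310.1861154  166.91870401] [310.14628933 164.63282764]
t 57.35 pos [550.6 112.  284.4] jawyaw -8.38 w 59.9 F [-0.3 -0.2  0.8]
turn rv [-1.57e+00 -1.00e-03  1.00e-03] | shift cur tool mm [174.3 113.4 100.3] | shift target tool mm [ 174.4 -100.2  113.3] world [  97.4 -115.8 -174.4]
```

View pics/w42.png

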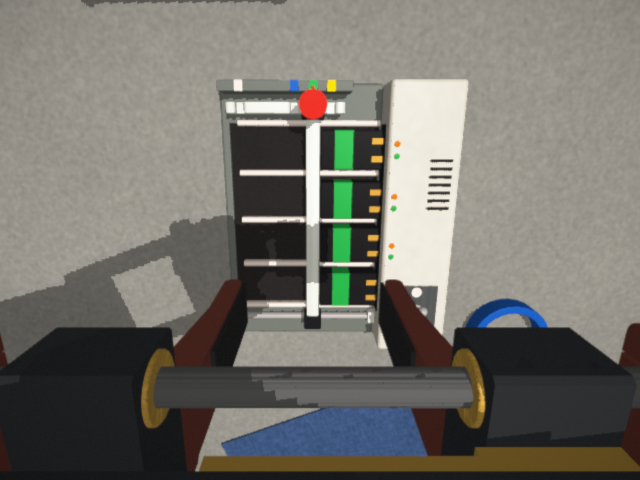

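View pics/d42.png

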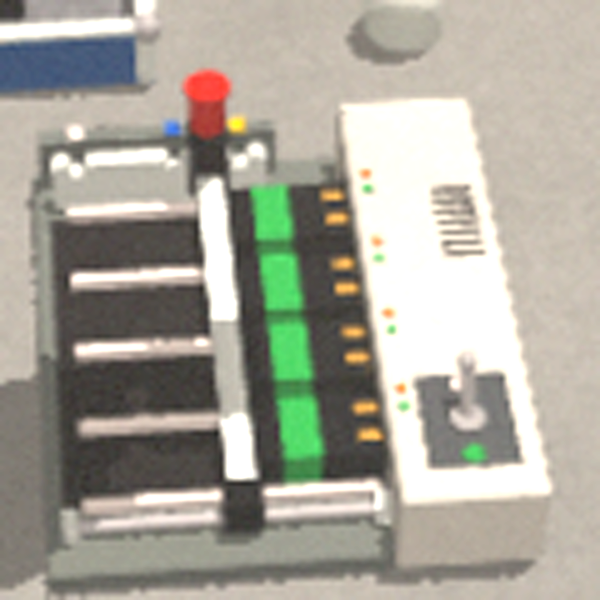

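```bash
python3 -m crank '[[[0,0.02,0.01],[0,0,0],0],[[0.015,0.03,0.02],[0,0,0],0],[[0.02,0.03,0.02],[0,0,0],0],[[0.03,0.03,0.018],[0,0,0],0],[[0.03,0.0034,0],[0,0,0],0],[[0.03,0,0],[0,0,0],0],[[0.03,0,0],[0,0,0],0],[[0.01,0,0],[0,0,0],0]]'; python3 -m crank '[[[0,0,0],[0,0,0],0],[[0,0,0],[0,0,0],0],[[0,0,0],[0,0,0],0],[[0,0,0],[0,0,0],0],[[0,0,0],[0,0,0],0],[[0,0,0],[0,0,0],0],[[0,0,0],[0,0,0],0],[[0,0,0],[0,0,0],0]]'; python3 - <<'E'
from h import *
plan(C(40,-52,73),CY)
c=cam("wrist"); cv2.imwrite("pics/w43.png",c[0])
E
```

```text
t: 58.02
ee_pos: [647.4, 30.2, 117.1]
orientation: [1.311, 1.142, -1.323]
ft_force: [-1.0, -0.7, 0.1]
width: 10.0
t: 58.68
ee_pos: [650.6, 29.3, 123.4]
orientation: [1.317, 1.135, -1.316]
ft_force: [0.2, 0.1, 0.9]
width: 0.7
t 58.68 pos [650.6  29.3 123.4] jawyaw -8.43 w 0.7 F [0.2 0.1 0.9]
turn rv [ 0.    -0.    -0.001] | shift cur tool mm [50.4  2.2  5.2] | shift target tool mm [50.4  2.2  5.2] world [  1.5  -5.4 -50.4]
```

View pics/w43.png

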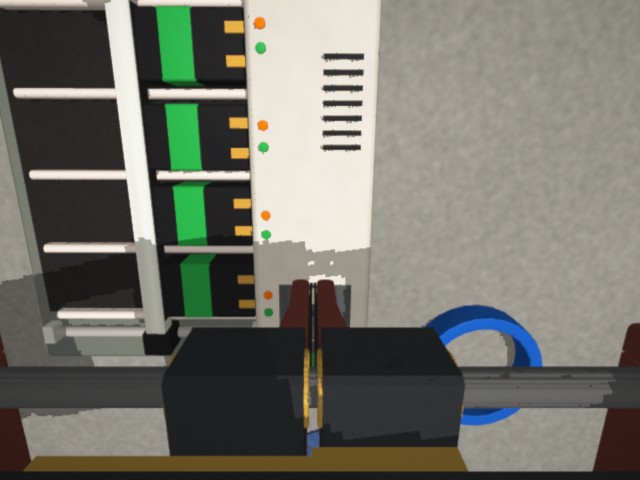

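```bash
python3 -m crank '[[[0.015,0.002,0],[0,0,0],0],[[0.025,0,0],[0,0,0],0],[[0.01,0,0],[0,0,0],0],[[0,0,0],[0,0,0],0],[[0,0,0],[0,0,0],0],[[0,0,0],[0,0,0],0],[[0,0,0],[0,0,0],0],[[0,0,0],[0,0,0],0]]'; python3 -m crank '[[[0,0,0.01],[0,0,0],0],[[0,0,0.006],[0,0,0],0],[[0,0,0.006],[0,0,0],0],[[0,0,0.006],[0,0,0],0],[[0,0,0.006],[0,0,0],0],[[0,0,0.005],[0,0,0],0],[[0,0,0.002],[0,0,0],0],[[0,0,0],[0,0,0],0]]'; python3 - <<'E'
from h import *
plan(C(40,-88,73),CY)
d=cam("side"); cv2.imwrite("pics/d44.png",cv2.convertScaleAbs(cv2.resize(d[0][150:270,270:390],None,fx=5,fy=5,interpolation=cv2.INTER_CUBIC),alpha=1.3,beta=10))
E
```

```text
t: 59.4
ee_pos: [653.1, 29.1, 73.8]
orientation: [1.318, 1.135, -1.315]
ft_force: [-0.1, -0.0, 0.7]
width: 0.4
t: 60.07
ee_pos: [646.1, -12.5, 72.7]
orientation: [1.317, 1.136, -1.318]
ft_force: [-0.2, 0.1, 0.5]
width: 0.5
t 60.07 pos [646.1 -12.5  72.7] jawyaw -8.48 w 0.5 F [-0.2  0.1  0.5]
turn rv [-0.001  0.     0.   ] | shift cur tool mm [-0.3  0.5 -0.9] | shift target tool mm [-0.3  0.5 -0.9] world [0.6 0.8 0.3]
```

View pics/d44.png

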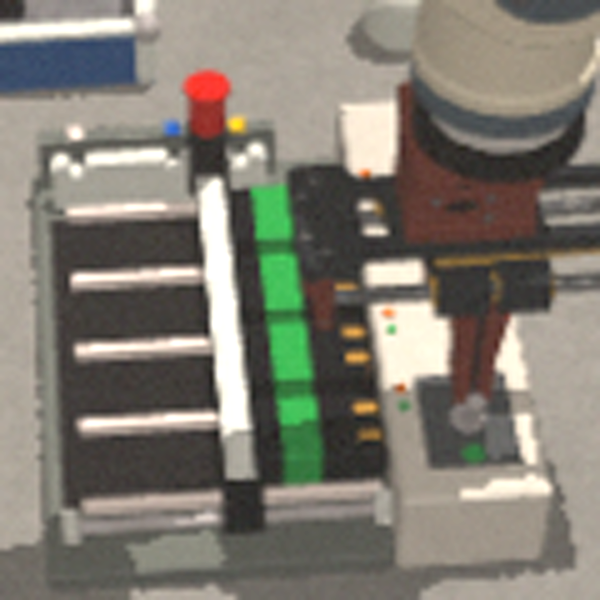

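Tip leans toward the green dot now. Back off, rise well clear and verify everything.

```bash
python3 -m crank '[[[-0.004,0,-0.01],[0,0,0],0],[[-0.03,0,-0.005],[0,0,0],0],[[-0.04,0,0],[0,0,0],0],[[-0.04,0,0],[0,0,0],0],[[-0.04,0,0],[0,0,0],0],[[-0.04,-0.03,0],[0,0,0],0],[[-0.02,-0.035,0],[0,0,0],0],[[0,-0.035,0],[0,0,0],0]]'; python3 -m crank '[[[-0.01,-0.035,0],[0,0,0],0],[[-0.01,-0.03,0],[0,0,0],0],[[-0.02,0,0],[0,0,0],0],[[0,0,0],[0,0,0],0],[[0,0,0],[0,0,0],0],[[0,0,0],[0,0,0],0],[[0,0,0],[0,0,0],0],[[0,0,0],[0,0,0],0]]'; python3 - <<'E'
from h import *
s=cam("scene"); d=cam("side");w=cam("wrist"); cv2.imwrite("pics/s45.png",s[0]);cv2.imwrite("pics/w45.png",w[0])
cv2.imwrite("pics/d45.png",cv2.convertScaleAbs(cv2.resize(d[0][110:270,220:390],None,fx=3.7,fy=3.7,interpolation=cv2.INTER_CUBIC),alpha=1.3,beta=10))
for n,y in(("on",-108),("off",-82)): print(n,proj(d,C(40,y,83)))
o=ctrl.get_obs(); print(o["t"],np.round(o["ee_pos"]),np.round(o["ft_force"],1))
E
```

```text
t: 60.78
ee_pos: [556.5, 18.3, 285.4]
orientation: [1.321, 1.13, -1.309]
ft_force: [1.4, 0.7, -0.4]
width: 0.5
t: 61.45
ee_pos: [490.4, 26.8, 319.0]
orientation: [1.316, 1.137, -1.318]
ft_force: [-0.6, -0.7, -1.0]
width: 0.3
on [364.24680443 229.97178126]
off [362.65973751 221.99777493]
61.6 [490.  27. 319.] [-0.6 -0.6 -0.1]
```

View pics/d45.png

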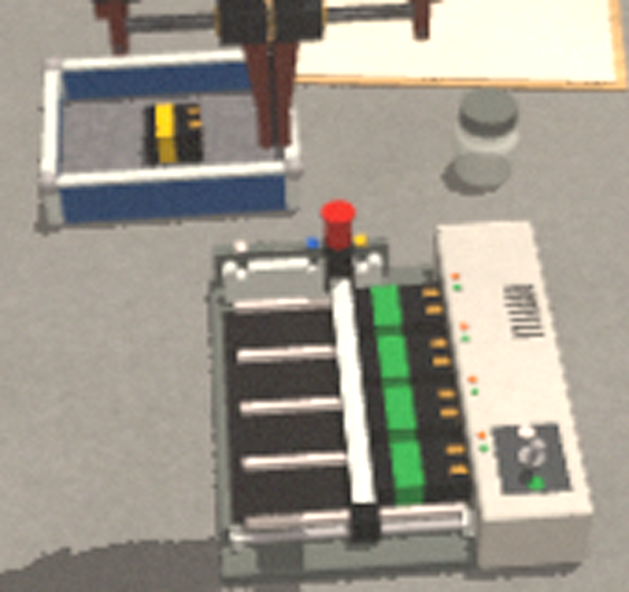

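View pics/s45.png

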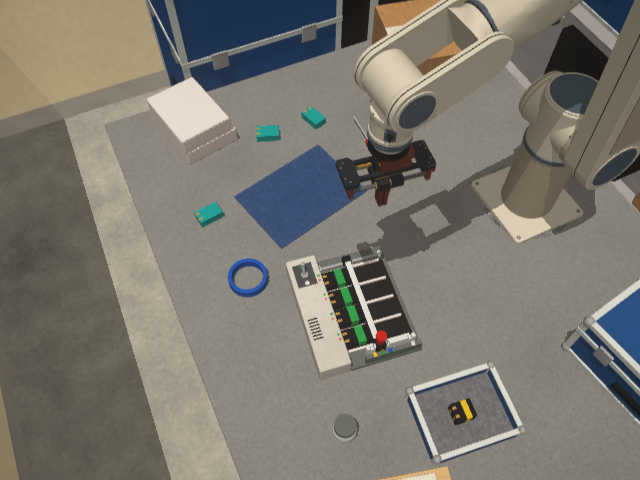

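View pics/w45.png

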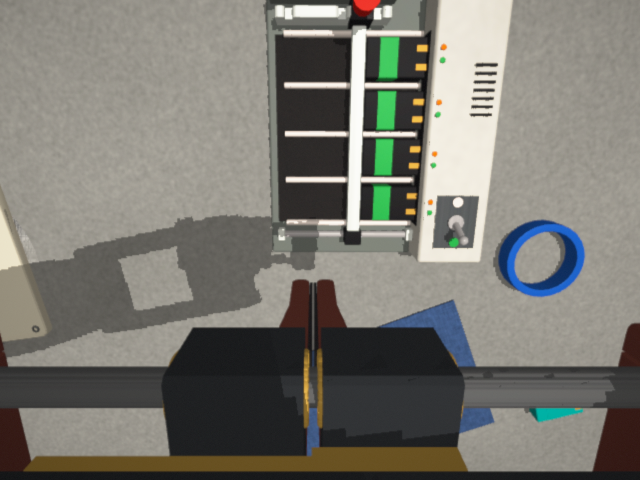

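```bash
python3 -c "
from workcell import workorder
print(workorder.close_job())"
```

```text
the job is handed in; nothing more can be done
None
```

I completed the charger changeover and handed it in at about t = 62 s. I worked in the order you gave:

1. Switched the charger off.
2. Lifted the knob and set the bar in the white notch.
3. Put the one yellow pack into the blue case. Lane 4 held none.
4. Laid the four green packs in lanes 1 to 4, contacts towards the strip.
5. Brought the bar to the green notch and let the knob drop in.
6. Switched the charger on.

**Last checks:**
- **Bar and knob:** the bar pointer was at the green tab. The knob matched its "down" position to within about 1 mm.
- **Packs:** all four green packs lie in line between bar and strip, and the yellow pack is flat in the case.
- **Switch:** it leans to the green dot.
- **Bench:** the turquoise packs, tape, jar and screwdriver look untouched. The arm stood clear, with wrist force readings near zero.

**Disagreements and limits:**
- The lane 2 pack was found 25 to 30 mm closer to the strip than I set it, probably the announced knock. It was still in its lane, so I let the bar bring it into line.
- I did not measure whether each pack touches the strip. At the green notch the 64 mm packs have up to 2 mm of play.

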